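# Swap the backup drives in the off-site carrier

## Robot

A 6-joint arm with a two-finger parallel gripper is mounted at the origin on the work surface. World frame = base frame: x ahead of the robot, y to its left, z up, the work surface at z = 0. Lengths are in mm, angles in rad, forces in N, time in s.
With the tool pointing down it reaches from about 300 to 775 mm from the base axis. Payload 14.6 kg.
Tool frame: the origin (TCP) lies midway between the tips of the shut fingers; the grasp point (between the pads) lies 19 mm behind it; y points along the fingers, z is the direction in which the jaws open and shut, and the axes are right-handed (so a half turn about y gives the same grasp; the last joint's range is limited). The gripper opens to 94 mm and grips with 3 to 60 N. Pads are 16 mm wide; open, the fingers measure 119 mm over their backs; the gripper's body (75 mm by 177 mm) begins 78 mm behind the grasp point.
Start: joints at [1.123, 0.3, 1.521, -0, 1.321, -0.067], TCP at [204.411, 510.593, 205.446] pointing down, gripper open.
Joint ranges: [-3.03, 3.03], [-0.79, 2.21], [0.23, 2.52], [-1.04, 4.18], [0, 3.07], [-2.55, 2.55]. Speed limits (rad/s): [2.22, 2.22, 2.57, 3.14, 3.14, 3.14].

## Interface

Orientations are given as [roll, pitch, yaw] about the fixed x, y, z axes, in that order (R = Rz(yaw) Ry(pitch) Rx(roll)).
In Python, from cell import manip gives the robot as it stands.
- The arm moves only by the tool play_rows, never from a script. Its argument "series" is a list of rows, each a list of 3 entries, a list of its own where there are three numbers: the shift along the tool's x, y, z in m, then the turn about the tool's y in rad, then the closure, from 0 (fully open) to 1 (shut). In form: [[[dx, dy, dz], twist, grip], ...]. A call has 1 to 20 rows; each row is the pose to reach, as a shift and turn from the pose measured when the call began, along the tool's axes at that moment; what a row does not reach only later rows make up. A row lasts 1/10 s, in which the tool goes at most 50 mm and 8.59 degrees, less where a joint would pass 70% of its speed; a pose out of reach is approached as far as the arm can. A call with a gripper value outside its range is refused whole. The fingers move at their own pace and stop on an object; "squeeze" is the grip in N (left out, the last holds). Time passes only in rows, so rows that repeat a pose let the fingers close. It gives the time, the measured TCP pose, the force and the opening at its end, in the units of the state.
- manip.read_state(): the state, without advancing time (a new reading comes with each control period).
- manip.camera(name): name is "scene" or "top" or "wrist"; returns the picture (384x512x3 uint8, red, green, blue); there is no depth.
- manip.camera_params(name): a dict with "K" (3x3 intrinsics, pixels), "rvec" (rotation vector, rad) and "tvec" (3), from world to camera coordinates, as OpenCV has them. Camera axes: x right, y down, z forward; pixel columns grow to the right and rows downward; lengths in mm; the calibration is good to about 2 mm. The wrist camera is an equidistant fisheye: a pixel r from the principal point sees the ray r / f radians off the axis. A picture is of the moment at which its call begins: read the wrist's pose just before it. camera_params takes no time and is no camera call; for the wrist camera it gives the pose at the moment of the call.
- manip.sign_off(): hands the job in, once; it reports no verdict.
The state is a dict: "clock": time; "joints": joint angles; "qd": joint speeds; "effort": joint torques, N m; "eef_pos": TCP position; "eef_rot": TCP orientation; "wrist_force": force on the tool from outside, world axes, zero at the start; "moment": the same for the moment, N m; "finger_gap": finger opening in mm.
Only numpy, scipy, OpenCV 4.12 (cv2) and the standard library are available. Lean on these libraries where they do the work, as an engineer would, in place of code of your own. Each camera call takes 0.05 s, during which the arm holds its last target. There are 200 camera calls.

## Task

Lift the old red-labelled drive out of the carrier and lay it flat, label up, in the red return bin, and take each drive out of the storage tray (press its near end so that the far end tips up) and lay it, label up and fully home, in the carrier bay of its own colour (one may be missing today). When all that is done, snap the yellow bar down between the carrier's two spring clips, centred across the drives, so that both clips close over its ends; leave everything else on the desk where it is.

Things in the scene. Friction and masses are not known exactly. Their poses are not given: they have to be found in the camera images.
- tray: fixed grey storage tray, 124 (x) x 216 (y) x 38 mm high; origin under its centre on the desk, z up, -x side towards the robot. Three pockets at y = -72, 0, +72 mm, 49 wide, from x = -49.5 to +46. Each has a shelf at z = 22 in its far (+x) part and a well with floor z = 4 in its near part. Walls flush with the drives' tops (z = 38); the near wall is 8 mm lower.
- tray_edge (a point): middle of the edge (along the tray's y, x = -1.7, z = 22 mm) where the shelf ends and the well begins. A drive lies flat on the shelf, near half over the well. Press its top 30 mm short of its centre down some 12 mm with closed fingers (under 2 N): it tips over the edge and stays tipped 24 degrees, far end 17 mm above the tray.
- tray_tip (a point): point over the tray's middle pocket (x = 29, z = 50 mm), about where a tipped drive there stands out highest. Until tipped, a drive's sides cannot be reached; tipped, its long sides can be pinched about 31 mm beyond its centre, tool leaned back square to its top, fingertips about 7 mm below its top face (deeper ones meet the tray).
- carrier: fixed white plate, 125 (x) x 236 (y) x 16 mm high, origin under its centre on the desk, z up. Bays 95 (x) x 50 (y) mm, 8 mm deep, at y = -72 (blue), 0 (orange), +72 (green), colour on the floor and on stripes before and behind. A drive in its bay stands 8 mm proud (top at z = 24). The clips at both y ends are in the way of fingers: hold an outer drive more than 25 mm off its middle, lengthwise.
- bar_home (a point): where the bar's centre is when snapped home: carrier frame x = 0, y = 0, z = 34 mm; axes as the carrier's, the bar along y. It then rests on two dark ledges (4 mm thick, 22 mm long in x, at y = -99.5 and +99.5, tops at z = 26 mm), 2 mm above the drives, with both clip lips over its ends.
- clip_left (a joint): spring clip at the carrier's +y end: outward travel in m, 0 at rest (closed), up to 0.010. Round steel lip, radius 4 mm, 24 mm long along the carrier's x, centred at y = 105.5, z = 44 mm; top at z = 48. The bar's chamfered end pushes it outwards, 0.4 N and 0.2 N more per mm; pressing the bar straight down takes some 4 N in all.
- clip_right (a joint): spring clip at the carrier's -y end, the mirror image of clip_left; outward travel in m, 0 at rest (closed).
- bin: fixed red return bin, open-topped, 140 (x) x 112 (y) x 30 mm high, walls 4 mm, floor 4 mm thick; origin under its centre on the desk.
- bar: yellow retaining bar with steel tips, loose, 210 mm long (its y), 16 x 16 mm square, about 0.12 kg, origin at its very centre; lies on the desk at the start. Its ends are chamfered above and below (the last 3.5 mm taper to a 2 mm edge), so any side may be up and either end may be left.
- drive_blue: drive cartridge, loose: white flat box 90 (x) x 46 (y) x 16 mm (z), about 0.12 kg, with a label in blue on top; origin at the centre of its underside, z out of the labelled face. At the start it lies flat and flush in a pocket of the tray, its x along the tray's x. None if absent from the start, or while held.
- old_blue: old drive cartridge, loose: grey flat box of the same size as the other drives, 90 (x) x 46 (y) x 16 mm, with a red label on top; origin at the centre of its underside. If it is there at all, it starts seated, label up, in the blue bay of the carrier, standing 8 mm proud. Just one of the three old drives is there; the others are None.
- bay_blue (a point): centre of the floor of the blue bay of the carrier, 8 mm below the carrier's top face; axes as the carrier's.
- drive_orange: drive cartridge, loose: white flat box 90 (x) x 46 (y) x 16 mm (z), about 0.12 kg, with a label in orange on top; origin at the centre of its underside, z out of the labelled face. At the start it lies flat and flush in a pocket of the tray, its x along the tray's x. None if absent from the start, or while held.
- old_orange: old drive cartridge, loose: grey flat box of the same size as the other drives, 90 (x) x 46 (y) x 16 mm, with a red label on top; origin at the centre of its underside. If it is there at all, it starts seated, label up, in the orange bay of the carrier, standing 8 mm proud. Just one of the three old drives is there; the others are None.
- bay_orange (a point): centre of the floor of the orange bay of the carrier, 8 mm below the carrier's top face; axes as the carrier's.
- drive_green: drive cartridge, loose: white flat box 90 (x) x 46 (y) x 16 mm (z), about 0.12 kg, with a label in green on top; origin at the centre of its underside, z out of the labelled face. At the start it lies flat and flush in a pocket of the tray, its x along the tray's x. None if absent from the start, or while held.
- old_green: old drive cartridge, loose: grey flat box of the same size as the other drives, 90 (x) x 46 (y) x 16 mm, with a red label on top; origin at the centre of its underside. If it is there at all, it starts seated, label up, in the green bay of the carrier, standing 8 mm proud. Just one of the three old drives is there; the others are None.
- bay_green (a point): centre of the floor of the green bay of the carrier, 8 mm below the carrier's top face; axes as the carrier's.
- tape: brown tape roll, 60 mm across, 24 high; a bystander, to be left where it is; origin at its underside.
- glue: red glue stick, 95 mm, lying; a bystander, to be left where it is; origin at its underside.
- stapler: blue stapler, 130 mm; a bystander, to be left where it is; origin at its underside.
- mouse: grey computer mouse, 105 mm; a bystander, to be left where it is; origin at its underside.
- screwdriver: screwdriver, lying; a bystander, to be left where it is; origin at its underside.
- notes: yellow note block, 75 x 75 x 22 mm; a bystander, to be left where it is; origin at its underside.
Not all that is in view belongs to the job. There is more than one size of the bin; the job needs the middle-sized.

How it is judged:
By the outcome, as a careful person would: the job done as asked, in the order asked, and still so for the second after the job is handed in, with the robot touching nothing.
Of drive_blue, drive_orange, drive_green only 2 to 3 are there at a start; the rules pass over those that are not, and their reading is None.
Of old_blue, old_orange, old_green only 1 to 1 are there at a start; the rules pass over those that are not, and their reading is None.
At some moment in a run one of bar may be knocked a few centimetres aside while the robot is not near it.
Once in a run the grip may slacken for a moment while it holds something.
It also fails if it takes over 210 s, if anything falls off the work surface, if the arm or the gripper's body presses on something with over 40 N, if the wrist force passes 120 N, or if a joint passes its speed limit or range.

## Working session

There is one attempt and no reset: what is moved stays moved. The work goes in short steps, Python scripts to look and compute and a tool call to move; the robot and the scene stay as the last step left them, time stands still between calls to the robot, and variables do not carry over. Pictures are saved under pics/ and viewed, about 12 in all and at most 16, crops included, and the job is handed in when it is done.

Besides the shell and the picture viewer there is one more tool, called in YAML: its name, and indented under it one key for each argument. play_rows: Moves the arm, as the interface text tells. Its arguments: {"type":"object","properties":{"series":{"type":"array","items":{"type":"array"}},"squeeze":{"type":"number"}},"required":["series"]}

```bash
ls; mkdir -p pics; python3 - <<'E'
from cell import manip
import cv2
s=manip.read_state();print(s)
for n in("scene","top","wrist"):
    p=manip.camera_params(n);print(n,p)
    cv2.imwrite(f"pics/{n}0.png",manip.camera(n)[:,:,::-1])
E
```

```text
pics
{'clock': 0.0, 'joints': array([ 1.12341056e+00,  3.00485197e-01,  1.52159079e+00,  1.30592530e-05,
        1.32069612e+00, -6.65970314e-02]), 'qd': array([ 0.00142903,  0.0011316 , -0.00084753, -0.00044061, -0.00142795,
       -0.00012851]), 'effort': array([-3.84825780e-04, -5.31809235e+01, -3.52741134e+01,  7.08858669e-02,
        2.44285382e-02, -1.56794345e-04]), 'eef_pos': array([204.29165354, 510.36473446, 204.87449159]), 'eef_rot': array([-1.57197232e+00,  9.11108160e-05, -3.80792027e-01]), 'wrist_force': array([-0.44286386,  0.89693996,  0.27901784]), 'moment': array([-0.00034144, -0.03469783, -0.01158311]), 'finger_gap': 94.10223758994616}
scene {'K': array([[441.28315574,   0.        , 251.30669422],
       [  0.        , 441.28315574, 196.00592294],
       [  0.        ,   0.        ,   1.        ]]), 'rvec': array([ 1.51820893,  1.86818927, -0.89691141]), 'tvec': array([  86.29196727, -240.75403962, 1944.12355859])}
top {'K': array([[391.63929821,   0.        , 259.58730286],
       [  0.        , 391.63929821, 194.82899502],
       [  0.        ,   0.        ,   1.        ]]), 'rvec': array([ 2.1719674 , -2.16643251,  0.10379152]), 'tvec': array([   8.29932202,  479.42367637, 1086.82298171])}
wrist {'K': array([[297.31863964,   0.        , 261.87942436],
       [  0.        , 297.31863964, 190.18031054],
       [  0.        ,   0.        ,   1.        ]]), 'rvec': array([-2.41089488, -1.63128244, -0.21686943]), 'tvec': array([-548.32295571,  -28.8424347 ,  391.34812846])}
```

View pics/top0.png

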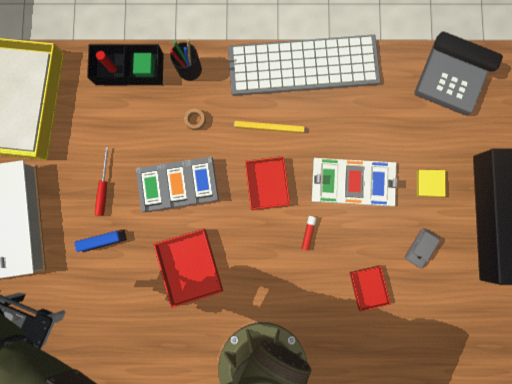

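View pics/scene0.png

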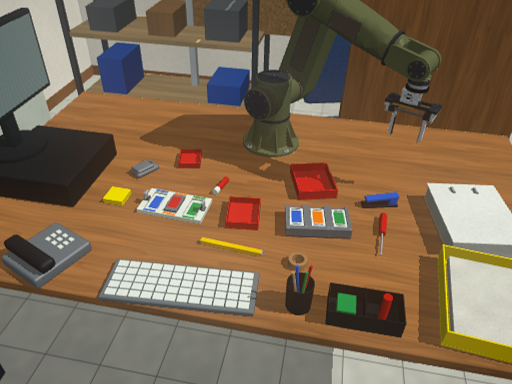

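```bash
cat > h.py <<'E'
from cell import manip
import cv2, numpy as np
def grab(n,save=None):
    p=manip.camera_params(n); im=manip.camera(n)
    if save: cv2.imwrite(f"pics/{save}.png",im[:,:,::-1])
    return im,p
def rays(p,px,fish=False):
    px=np.atleast_2d(np.asarray(px,float)); K=p["K"]; R,_=cv2.Rodrigues(p["rvec"])
    u=(px-[K[0,2],K[1,2]])/[K[0,0],K[1,1]]
    if fish:
        th=np.linalg.norm(u,axis=1,keepdims=True)+1e-12
        d=np.c_[u/th*np.sin(th),np.cos(th)]
    else: d=np.c_[u,np.ones(len(u))]
    return -R.T@p["tvec"], d@R
def onplane(p,px,z,fish=False):
    c,d=rays(p,px,fish); return c+d*((z-c[2])/d[:,2])[:,None]
def blobs(im,hlo,hhi,smin=120,vmin=60,amin=30,amax=1e9,smax=255):
    h=cv2.cvtColor(im,cv2.COLOR_RGB2HSV)
    m=((h[...,0]>=hlo)&(h[...,0]<=hhi) if hlo<=hhi else (h[...,0]>=hlo)|(h[...,0]<=hhi))
    m=(m&(h[...,1]>=smin)&(h[...,1]<=smax)&(h[...,2]>=vmin)).astype(np.uint8)
    cs,_=cv2.findContours(m,cv2.RETR_EXTERNAL,cv2.CHAIN_APPROX_NONE)
    return sorted([c for c in cs if amin<=cv2.contourArea(c)<=amax],key=lambda c:-cv2.contourArea(c))
def cen(c):
    M=cv2.moments(c); return np.array([M["m10"],M["m01"]])/M["m00"]
def rect(p,c,z,fish=False):
    q=onplane(p,c.reshape(-1,2),z,fish)[:,:2].astype(np.float32)
    (x,y),(w,h),a=cv2.minAreaRect(q)
    if w<h: w,h,a=h,w,a+90
    return np.round([x,y,w,h,(a+90)%180-90],1)
E
python3 - <<'E'
from h import *
im=cv2.imread("pics/top0.png")[:,:,::-1].copy(); p=manip.camera_params("top")
for n,lo,hi,z in (("green",45,80,38),("orange",8,16,38),("blue",105,125,38),("red",174,4,30),("yellow",22,32,16)):
    for c in blobs(im,lo,hi,130,60,20):
        u=cen(c)
        if 60<u[0]<460 and 100<u[1]<330: print(n,u.round(1),cv2.contourArea(c),[rect(p,c,zz).tolist() for zz in ((8,16,24,38) if n!="yellow" and n!="red" else (16,30))])
E
```

```text
green [150.9 187.1] 173.5 [[502.7, 323.1, 57.2, 29.2, 8.7], [501.8, 320.8, 56.8, 29.0, 8.7], [500.8, 318.6, 56.4, 28.8, 8.7], [499.2, 314.6, 55.7, 28.4, 8.7]]
orange [265.6 221.1] 136272.5 [[452.1, 12.4, 1505.8, 982.9, -89.9], [451.5, 12.3, 1495.1, 975.9, -89.9], [450.9, 12.3, 1484.3, 968.9, -89.9], [449.9, 12.2, 1465.5, 956.6, -89.9]]
blue [ 96.9 241.3] 422.5 [[347.0, 472.4, 126.1, 30.9, -74.9], [347.1, 469.0, 125.2, 30.7, -74.9], [347.3, 465.7, 124.3, 30.5, -74.9], [347.6, 459.9, 122.7, 30.1, -74.9]]
blue [378.  183.2] 214.0 [[516.0, -331.6, 64.4, 28.9, -1.5], [514.9, -329.2, 64.0, 28.6, -1.5], [513.9, -326.8, 63.5, 28.4, -1.5], [512.1, -322.6, 62.7, 28.1, -1.5]]
blue [201.6 179.5] 194.0 [[525.1, 177.2, 59.0, 31.5, 9.1], [524.0, 176.0, 58.6, 31.2, 9.1], [522.9, 174.8, 58.2, 31.0, 9.1], [520.9, 172.7, 57.5, 30.6, 9.1]]
red [187.4 267.6] 3419.5 [[275.0, 211.4, 184.6, 150.6, 16.7], [276.2, 208.8, 182.2, 148.7, 16.7]]
red [267.1 183. ] 1828.5 [[515.0, -11.8, 141.0, 112.2, 7.1], [513.1, -11.5, 139.3, 110.8, 7.1]]
red [369.8 288. ] 1180.5 [[219.8, -298.2, 108.1, 88.4, 12.7], [221.7, -294.4, 106.7, 87.3, 12.7]]
red [100.4 198.3] 262.5 [[470.1, 464.0, 98.6, 26.3, -3.8], [468.8, 458.2, 97.4, 26.0, -3.8]]
red [354.3 180.8] 215.5 [[521.1, -261.6, 60.8, 33.3, -4.1], [519.2, -258.2, 60.0, 32.9, -4.1]]
red [307.3 236.8] 140.5 [[361.7, -125.8, 70.4, 19.0, -13.5], [361.8, -124.1, 69.5, 18.8, -13.5]]
yellow [431.1 182.8] 713.0 [[516.2, -480.8, 80.2, 76.5, 87.9], [514.3, -474.7, 79.2, 75.5, 87.9]]
yellow [269.4 126.3] 325.5 [[680.3, -16.1, 201.1, 17.4, 85.4], [676.4, -15.8, 198.6, 17.2, 85.4]]
```

```bash
python3 - <<'E'
import cv2
im=cv2.imread("pics/top0.png")
a=cv2.resize(im[140:225,125:225],None,fx=4,fy=4,interpolation=cv2.INTER_CUBIC)
b=cv2.resize(im[140:225,300:400],None,fx=4,fy=4,interpolation=cv2.INTER_CUBIC)
cv2.imwrite("pics/c0.png",cv2.hconcat([a,b]))
E
```

```text
(no output)
```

View pics/c0.png

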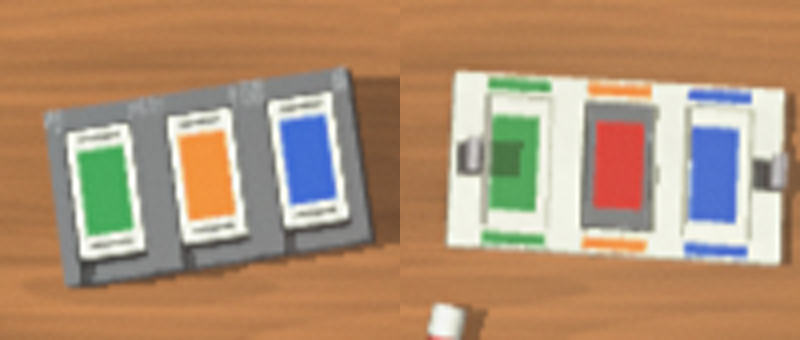

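```bash
cat >> h.py <<'E'
from scipy.spatial.transform import Rotation as Ro
def go(x,y,z,yaw=None,s=None):
    "shift (m, tool axes) and twist to bring TCP to x,y,z (mm), yaw (deg)"
    s=s or manip.read_state(); R=Ro.from_euler("xyz",s["eef_rot"]).as_matrix()
    d=R.T@(np.array([x,y,z])-s["eef_pos"])/1000
    Y=np.arctan2(R[1,0],R[0,0]); t=0 if yaw is None else -(np.deg2rad(yaw)-Y+np.pi)%(2*np.pi)
    t=0 if yaw is None else (Y-np.deg2rad(yaw)+np.pi)%(2*np.pi)-np.pi
    return np.round(d,4).tolist(), round(float(t),4)
def st():
    s=manip.read_state(); print(round(s["clock"],2),s["eef_pos"].round(1),"rpy",np.rad2deg(s["eef_rot"]).round(1),"F",s["wrist_force"].round(1),"gap",round(s["finger_gap"],1))
E
python3 - <<'E'
from h import *
im=cv2.imread("pics/top0.png")[:,:,::-1].copy(); p=manip.camera_params("top")
w=manip.camera_params("wrist"); R,_=cv2.Rodrigues(w["rvec"]); s=manip.read_state()
T=Ro.from_euler("xyz",s["eef_rot"]).as_matrix()
print("cam in tool",T.T@(-R.T@w["tvec"]-s["eef_pos"]),"axis",T.T@R[2],"xaxis",T.T@R[0])
for c in blobs(im,0,180,0,190,200,smax=40):
    u=cen(c)
    if 300<u[0]<400 and 150<u[1]<220: print("carrier",rect(p,c,16))
for n,lo,hi in(("g",45,80),("o",8,20),("b",105,125)):
    for c in blobs(im[150:215,300:405].copy(),lo,hi,130,120,4):
        u=cen(c)+[300,150]; print(n,u.round(1),onplane(p,u,16).round(1))
print(onplane(p,[354.3,180.8],24))
print(go(517,-258,200,-2.5))
E
```

```text
cam in tool [ -75.33816768 -178.91627222   -0.75294742] axis [ 0.26442855  0.96440454 -0.00119873] xaxis [5.37342217e-04 1.09563551e-03 9.99999255e-01]
carrier [ 523.5 -188.7  124.8   95.6   -2.8]
carrier [ 516.7 -309.7  134.3  125.2   86.4]
o [352. 182.] [[ 517.7 -254.8   16. ]]
b [378.  183.2] [[ 514.4 -329.2   16. ]]
b [380.1 202.3] [[ 459.6 -333.5   16. ]]
b [376.8 163.5] [[ 571.5 -327.1   16. ]]
[[ 520.0974856  -259.62814912   24.        ]]
([0.5759, 0.0055, -0.5972], -0.3372)
```

play_rows:
  series:
    - [[0.04, 0.005, -0.04], -0.05, 0.3]
    - [[0.576, 0.005, -0.597], -0.337, 0.3]
    - [[0.576, 0.005, -0.597], -0.337, 0.3]
    - [[0.576, 0.005, -0.597], -0.337, 0.3]
    - [[0.576, 0.005, -0.597], -0.337, 0.3]
    - [[0.576, 0.005, -0.597], -0.337, 0.3]
    - [[0.576, 0.005, -0.597], -0.337, 0.3]
    - [[0.576, 0.005, -0.597], -0.337, 0.3]
    - [[0.576, 0.005, -0.597], -0.337, 0.3]
    - [[0.576, 0.005, -0.597], -0.337, 0.3]
    - [[0.576, 0.005, -0.597], -0.337, 0.3]
    - [[0.576, 0.005, -0.597], -0.337, 0.3]
    - [[0.576, 0.005, -0.597], -0.337, 0.3]
    - [[0.576, 0.005, -0.597], -0.337, 0.3]
    - [[0.576, 0.005, -0.597], -0.337, 0.3]
    - [[0.576, 0.005, -0.597], -0.337, 0.3]
    - [[0.576, 0.005, -0.597], -0.337, 0.3]
    - [[0.576, 0.005, -0.597], -0.337, 0.3]
    - [[0.576, 0.005, -0.597], -0.337, 0.3]
    - [[0.576, 0.005, -0.597], -0.337, 0.3]
  squeeze: 40

```text
clock: 2.15
eef_pos: [517.0, -257.0, 200.5]
eef_rot: [-1.571, 0.001, -0.043]
wrist_force: [0.2, 0.6, 0.4]
finger_gap: 65.8
```

```bash
python3 - <<'E'
from h import *
st(); im,p=grab("wrist","w1"); st()
E
```

```text
2.15 [ 517.  -257.   200.5] rpy [-90.    0.   -2.5] F [0.2 0.6 0.4] gap 65.8
2.2 [ 517.1 -256.9  200.7] rpy [-90.    0.   -2.5] F [0.6 0.5 0.9] gap 65.7
```

View pics/w1.png

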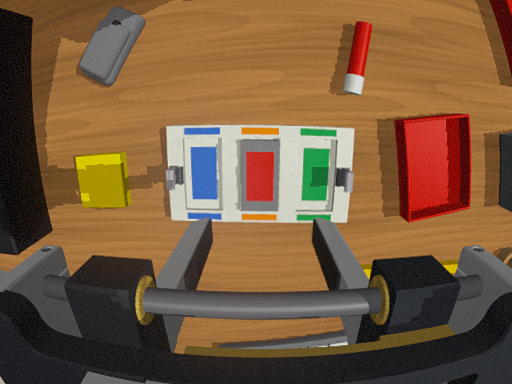

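```bash
cat > car.py <<'E'
from h import *
im=cv2.imread("pics/w1.png")[:,:,::-1].copy(); p=manip.camera_params("wrist")
S={}
for n,lo,hi in(("g",45,80),("o",8,22),("b",105,125)):
    for c in blobs(im[115:230,160:360].copy(),lo,hi,100,80,60):
        u=cen(c)+[160,115]; r=rect(p,(c+[160,115]).astype(np.float32),16,True)
        print(n,u.round(1),onplane(p,u,16,True).round(1),r); 
for c in blobs(im[115:230,160:360].copy(),174,5,100,80,60): print("red",onplane(p,cen(c)+[160,115],24,True).round(1))
c=blobs(im[100:240,155:365].copy(),0,180,0,170,1000,smax=50)
for k in c: print("plate",rect(p,(k+[155,100]).astype(np.float32),16,True))
for k in blobs(im,174,5,120,60,1500): print("bin",cen(k),rect(p,k.astype(np.float32),30,True))
E
python3 car.py
```

```text
g [314.9 173.7] [[ 522.1 -191.9   16. ]] [ 522.7 -191.7   66.    32.4   -3.4]
g [318.  132.1] [[ 469.6 -187.5   16. ]] [ 469.5 -187.2   43.     7.5   88.8]
g [312.5 216.9] [[ 580.  -194.8   16. ]] [ 581.  -193.4   44.4    7.1   86.8]
o [260.9 153.5] [[ 493.9 -258.9   16. ]] [ 519.2 -262.7  274.   153.7   87.6]
o [260.3 225.8] [[ 589.4 -263.9   16. ]] [ 589.3 -261.8  133.6   10.4   87.6]
o [259.7 130.6] [[ 465.5 -259.2   16. ]] [ 465.5 -259.4   45.4    8.2   85.4]
o [259.  216.5] [[ 576.2 -265.    16. ]] [ 576.4 -265.    44.5    8.4   86.3]
b [203.6 172.2] [[ 514.1 -332.4   16. ]] [ 515.2 -332.8   67.    32.4   -4.3]
b [201.6 130.5] [[ 461.3 -330.8   16. ]] [ 461.2 -331.2   44.5    6.3   85.9]
b [203.2 215.6] [[ 572.2 -338.7   16. ]] [ 572.5 -337.9   43.5    8.3   85.5]
red [[ 520.4 -261.9   24. ]]
plate [ 520.9 -262.   237.3  126.    86.8]
bin [433.45647513 165.02697482] [514.9 -21.5 141.4 123.9   7.2]
```

```bash
python3 - <<'E'
from h import *
print(go(521,-262,45,-3.2),go(521,-262,18.5,-3.2))
E
```

```text
([0.0042, 0.1557, -0.0048], 0.013) ([0.0042, 0.1822, -0.0048], 0.013)
```

play_rows:
  series:
    - [[0.004, 0.06, -0.005], 0.013, 0.3]
    - [[0.004, 0.11, -0.005], 0.013, 0.3]
    - [[0.004, 0.15, -0.005], 0.013, 0.3]
    - [[0.004, 0.17, -0.005], 0.013, 0.3]
    - [[0.004, 0.182, -0.005], 0.013, 0.3]
    - [[0.004, 0.182, -0.005], 0.013, 0.3]
    - [[0.004, 0.182, -0.005], 0.013, 0.3]
    - [[0.004, 0.182, -0.005], 0.013, 1]
    - [[0.004, 0.182, -0.005], 0.013, 1]
    - [[0.004, 0.182, -0.005], 0.013, 1]
    - [[0.004, 0.182, -0.005], 0.013, 1]
    - [[0.004, 0.182, -0.005], 0.013, 1]
    - [[0.004, 0.182, -0.005], 0.013, 1]
  squeeze: 40

```text
clock: 3.5
eef_pos: [521.1, -262.2, 19.4]
eef_rot: [-1.572, -0.001, -0.056]
wrist_force: [-1.0, 1.4, 6.3]
finger_gap: 44.8
```

```bash
cat > lab.py <<'E'
from h import *
# label offset in tool frame: python lab.py name hlo hhi ztop
import sys
n,lo,hi,z=sys.argv[1],*map(float,sys.argv[2:5])
st(); s=manip.read_state(); im,p=grab("wrist",n)
T=Ro.from_euler("xyz",s["eef_rot"]).as_matrix()
for k in blobs(im,lo,hi,110,60,150):
    q=onplane(p,cen(k),z,True)[0]; t=T.T@(q-s["eef_pos"])
    if abs(t[2])<60 and abs(t[0])<90: print(cen(k).round(1),q.round(1),"tool",t.round(1),rect(p,k.astype(np.float32),z,True))
E
python3 lab.py w2 174 5 24
```

```text
3.5 [ 521.1 -262.2   19.4] rpy [-90.1  -0.   -3.2] F [-1.   1.4  6.3] gap 44.8
[261.9 228.2] [ 518.1 -263.4   24. ] tool [-2.9 -4.6 -1.4] [ 520.6 -263.6   61.6   34.1   -3.1]
```

```bash
python3 - <<'E'
from h import *
print(go(521,-262,110,-3),go(513,-12,110,7.1),go(513,-12,17,7.1))
E
```

```text
([-0.0001, -0.0906, 0.0002], -0.0035) ([-0.022, -0.0908, 0.2493], -0.1797) ([-0.0221, 0.0022, 0.2494], -0.1797)
```

play_rows:
  series:
    - [[0, -0.01, 0], 0, 1]
    - [[0, -0.03, 0], 0, 1]
    - [[0, -0.06, 0], 0, 1]
    - [[0, -0.09, 0], 0, 1]
    - [[-0.004, -0.09, 0.04], -0.03, 1]
    - [[-0.008, -0.09, 0.085], -0.07, 1]
    - [[-0.012, -0.09, 0.13], -0.1, 1]
    - [[-0.016, -0.09, 0.175], -0.14, 1]
    - [[-0.02, -0.09, 0.22], -0.17, 1]
    - [[-0.022, -0.09, 0.249], -0.18, 1]
    - [[-0.022, -0.09, 0.249], -0.18, 1]
    - [[-0.022, -0.09, 0.249], -0.18, 1]
    - [[-0.022, -0.09, 0.249], -0.18, 1]
  squeeze: 40

```text
clock: 4.85
eef_pos: [513.1, -13.1, 109.4]
eef_rot: [-1.572, -0.001, 0.123]
wrist_force: [-0.5, -0.4, -1.2]
finger_gap: 45.7
```

```bash
python3 lab.py w3 174 5 115; python3 - <<'E'
from h import *
print(go(513,-12,17,7.1))
E
```

```text
4.85 [513.1 -13.1 109.4] rpy [-90.1  -0.    7.1] F [-0.5 -0.4 -1.2] gap 45.7
[263.3 157.5] [465.1 -19.7 115. ] tool [-48.4  -5.6  -0.6] [476.7 -18.6  74.4  68.  -82.9]
[261.8 228.2] [509.7 -15.1 115. ] tool [-3.6 -5.6 -1.5] [512.2 -14.8  61.2  33.9   7.1]
([0.0001, 0.0923, 0.0014], -0.001)
```

View pics/w3.png

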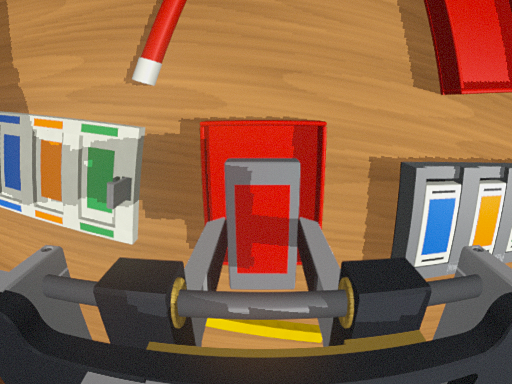

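play_rows:
  series:
    - [[0, 0.04, 0.001], 0, 1]
    - [[0, 0.07, 0.001], 0, 1]
    - [[0, 0.085, 0.001], 0, 1]
    - [[0, 0.0925, 0.001], 0, 1]
    - [[0, 0.0925, 0.001], 0, 1]
    - [[0, 0.0925, 0.001], 0, 1]
    - [[0, 0.0925, 0.001], 0, 0.38]
    - [[0, 0.0925, 0.001], 0, 0.38]
    - [[0, 0.0925, 0.001], 0, 0.38]
    - [[0, 0.0925, 0.001], 0, 0.38]
    - [[0, 0.06, 0.001], 0, 0.38]
    - [[0, 0.02, 0.001], 0, 0.38]
    - [[0, -0.03, 0.001], 0, 0.38]
    - [[0, -0.06, 0.001], 0, 0.38]
    - [[0, -0.09, 0.001], 0, 0.38]
    - [[0, -0.09, 0.001], 0, 0.38]

```text
clock: 6.5
eef_pos: [514.2, -12.3, 203.4]
eef_rot: [-1.573, -0.007, 0.123]
wrist_force: [0.5, 0.2, -0.7]
finger_gap: 58.0
```

```bash
python3 lab.py w4 174 5 20; python3 - <<'E'
from h import *
print(go(510,243,200,8.7))
E
```

```text
6.5 [514.2 -12.3 203.4] rpy [-90.2  -0.4   7. ] F [ 0.5  0.2 -0.7] gap 58.0
[262.4 169.9] [512.8 -14.2  20. ] tool [ -2.9 183.4  -1.3] [516.8 -13.6 142.6 114.4   7. ]
([0.0278, 0.0005, 0.2537], -0.0289)
```

View pics/w4.png

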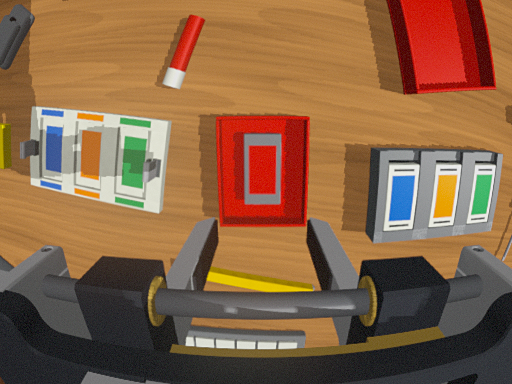

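play_rows:
  series:
    - [[0.005, 0, 0.05], -0.005, 0.38]
    - [[0.01, 0, 0.1], -0.01, 0.38]
    - [[0.016, 0, 0.15], -0.016, 0.38]
    - [[0.022, 0, 0.2], -0.022, 0.38]
    - [[0.028, 0, 0.254], -0.029, 0.38]
    - [[0.028, 0, 0.254], -0.029, 0.38]
    - [[0.028, 0, 0.254], -0.029, 0.38]
    - [[0.028, 0, 0.254], -0.029, 0.38]

```text
clock: 7.35
eef_pos: [510.0, 242.3, 199.7]
eef_rot: [-1.573, -0.002, 0.151]
wrist_force: [0.4, -0.3, 0.4]
finger_gap: 58.1
```

```bash
python3 - <<'E'
from h import *
st(); im,p=grab("wrist","w5")
for n,lo,hi in(("g",45,80),("o",10,22),("b",105,125)):
    for k in blobs(im,lo,hi,130,80,300):
        r=rect(p,k.astype(np.float32),38,True)
        if abs(r[0]-510)<60 and abs(r[1]-243)<120 and r[2]<80: print(n,cen(k).round(1),r)
E
```

```text
7.35 [510.  242.3 199.7] rpy [-90.1  -0.1   8.7] F [ 0.4 -0.3  0.4] gap 58.1
g [323.2 175.9] [500.4 312.5  59.9  32.1   8.9]
o [263.1 175.6] [511.  241.6  60.4  32.8   8.7]
b [202.8 176.6] [522.4 170.4  60.   32.3   8.7]
```

```bash
cat > tip.py <<'E'
from h import *
import sys
x,y=map(float,sys.argv[1:3]); e=np.array([np.cos(np.deg2rad(8.7)),np.sin(np.deg2rad(8.7))])
a=np.array([x,y])-30*e; b=np.array([x,y])+31*e
print("hover",go(*a,60,8.7),"press",go(*a,26,8.7),"up",go(*a,75,8.7),"over",go(*b,75,8.7),"pinch",go(*b,40.5,8.7))
E
python3 tip.py 522 172
```

```text
hover ([-0.0292, 0.1401, -0.0707], -0.0012) press ([-0.0293, 0.1741, -0.0706], -0.0012) up ([-0.0292, 0.1251, -0.0707], -0.0012) over ([0.0318, 0.1253, -0.0707], -0.0012) pinch ([0.0317, 0.1598, -0.0706], -0.0012)
```

play_rows:
  series:
    - [[-0.015, 0.03, -0.035], 0, 1]
    - [[-0.029, 0.08, -0.0705], 0, 1]
    - [[-0.029, 0.125, -0.0705], 0, 1]
    - [[-0.029, 0.15, -0.0705], 0, 1]
    - [[-0.029, 0.157, -0.0705], 0, 1]
    - [[-0.029, 0.163, -0.0705], 0, 1]
    - [[-0.029, 0.169, -0.0705], 0, 1]
    - [[-0.029, 0.174, -0.0705], 0, 1]
    - [[-0.029, 0.175, -0.0705], 0, 1]
    - [[-0.029, 0.175, -0.0705], 0, 1]
    - [[-0.029, 0.165, -0.0705], 0, 1]
    - [[-0.029, 0.145, -0.0705], 0, 1]
    - [[-0.029, 0.11, -0.0705], 0, 0.3]
    - [[-0.005, 0.11, -0.0705], 0, 0.3]
    - [[0.02, 0.11, -0.0705], 0, 0.3]
    - [[0.032, 0.11, -0.0705], 0, 0.3]
    - [[0.032, 0.11, -0.0705], 0, 0.3]
    - [[0.032, 0.11, -0.0705], 0, 0.3]

```text
clock: 9.2
eef_pos: [552.5, 177.0, 90.7]
eef_rot: [-1.573, -0.003, 0.151]
wrist_force: [-0.5, -0.3, -0.4]
finger_gap: 45.3
```

```bash
python3 - <<'E'
from h import *
st(); im,p=grab("wrist","w6"); s=manip.read_state()
for k in blobs(im,105,125,130,80,300): print(cen(k).round(1), rect(p,k.astype(np.float32),45,True))
b=(552.6,176.7); print(go(*b,40.5,8.7))
E
```

```text
9.2 [552.5 177.   90.7] rpy [-90.1  -0.2   8.6] F [-0.5 -0.3 -0.4] gap 45.3
[262.3 159.9] [515.4 169.6  57.6  32.4   9.6]
([0.0001, 0.0501, -0.0002], -0.001)
```

View pics/w6.png

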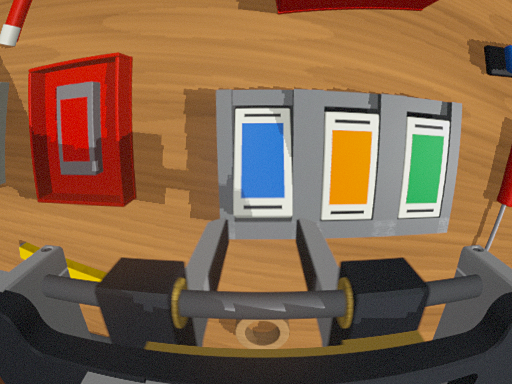

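play_rows:
  series:
    - [[0, 0, 0], 0, 0.3]
    - [[0, 0.01, 0], 0, 0.3]
    - [[0, 0.03, 0], 0, 0.3]
    - [[0, 0.042, 0], 0, 0.3]
    - [[0, 0.05, 0], 0, 0.3]
    - [[0, 0.05, 0], 0, 0.3]
    - [[0, 0.05, 0], 0, 1]
    - [[0, 0.05, 0], 0, 1]
    - [[0, 0.05, 0], 0, 1]
    - [[0, 0.05, 0], 0, 1]
    - [[0, 0.05, 0], 0, 1]
    - [[0, 0.05, 0], 0, 1]
  squeeze: 60

```text
clock: 10.45
eef_pos: [552.7, 176.9, 40.9]
eef_rot: [-1.573, -0.004, 0.151]
wrist_force: [1.8, 0.0, 2.5]
finger_gap: 45.5
```

Gripped (45.5). Lift and look.

play_rows:
  series:
    - [[0, -0.008, 0], 0, 1]
    - [[0, -0.02, 0], 0, 1]
    - [[0, -0.05, 0], 0, 1]
    - [[0, -0.09, 0], 0, 1]
    - [[0, -0.12, 0], 0, 1]
    - [[0, -0.12, 0], 0, 1]
    - [[0, -0.12, 0], 0, 1]
  squeeze: 60

```text
clock: 11.15
eef_pos: [552.1, 177.1, 161.5]
eef_rot: [-1.573, -0.005, 0.151]
wrist_force: [-0.5, 0.5, -1.2]
finger_gap: 44.9
```

```bash
python3 - <<'E'
from h import *
st(); im,p=grab("wrist","w7"); im2,p2=grab("scene","s7")
big=cv2.resize(im2[150:300,150:400],None,fx=1.6,fy=1.6)
a=np.zeros((624,512,3),np.uint8); a[:384]=im; a[384:624,:400]=big
cv2.imwrite("pics/m7.png",cv2.resize(a,None,fx=.95,fy=.95)[:,:,::-1])
E
```

```text
11.15 [552.1 177.1 161.5] rpy [-90.1  -0.3   8.6] F [-0.5  0.5 -1.2] gap 44.9
```

View pics/m7.png

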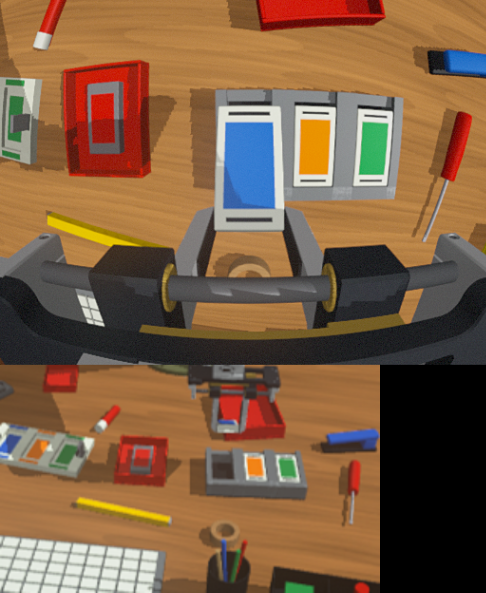

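```bash
cat > held.py <<'E'
from h import *
import sys
# tilt and pinch offset of held drive from wrist label: held.py name hlo hhi d
from scipy.optimize import brentq
def held(im,p,s,lo,hi,d=9.,L=60.2):
    T=Ro.from_euler("xyz",s["eef_rot"]).as_matrix()
    k=max(blobs(im,lo,hi,110,60,800),key=lambda k:(cv2.contourArea(k)*(abs(cen(k)[0]-262)<60)))
    q=cv2.approxPolyDP(k,0.03*cv2.arcLength(k,True),True).reshape(-1,2).astype(float)
    q=q[np.argsort(q[:,1])]; n,f=q[:2].mean(0),q[-2:].mean(0)
    c,dr=rays(p,[n,f],True); c=T.T@(c-s["eef_pos"]); dr=dr@T
    def pts(th):
        o=[]
        for v in dr:  # line through (0,-d) dir (cos,-sin) in (x,y-tool down)
            A=np.array([[np.cos(th),-v[0]],[-np.sin(th),-v[1]]]); o.append(np.linalg.solve(A,[c[0],c[1]+d])[0])
        return np.array(o)
    th=[t for t in np.deg2rad(np.arange(-5,60,.5))]
    r=[abs(pts(t)[1]-pts(t)[0])-L for t in th]
    z=[np.rad2deg(brentq(lambda t:abs(pts(t)[1]-pts(t)[0])-L,th[i],th[i+1])) for i in range(len(th)-1) if r[i]*r[i+1]<0]
    print("corners",q.round(0).tolist())
    for t in z: print("tilt",round(t,1),"centre at",pts(np.deg2rad(t)).mean().round(1))
    for t in (0,15,20,24,28,32): print(t,pts(np.deg2rad(t)).round(1),end=";")
if __name__=="__main__":
    st(); s=manip.read_state()
    im,p=grab("wrist",sys.argv[1]) if len(sys.argv)<6 else (cv2.imread(f"pics/{sys.argv[1]}.png")[:,:,::-1].copy(),manip.camera_params("wrist"))
    held(im,p,s,float(sys.argv[2]),float(sys.argv[3]),float(sys.argv[4]))
E
python3 held.py w7 105 125 9 x; python3 - <<'E'
from h import *
C=np.array([521,-261.0]); a=np.deg2rad(-3.2); R=np.array([[np.cos(a),-np.sin(a)],[np.sin(a),np.cos(a)]])
t=C+R@[31,-72]; print(t,go(*t,161,-3.2))
E
```

```text
11.25 [551.6 176.9 159.9] rpy [-90.1  -0.1   8.6] F [-0.5 -0.9 -1.3] gap 45.1
corners [[238.0, 129.0], [286.0, 129.0], [235.0, 218.0], [288.0, 219.0]]
tilt 26.5 centre at -40.9
0 [-65.5 -11.5];15 [-66.7 -10.8];20 [-68.2 -10.8];24 [-69.8 -10.8];28 [-71.8 -10.8];32 [-74.4 -11. ];[ 547.93251533 -334.61820168] ([-0.0805, -0.0, -0.5052], 0.2067)
```

```bash
python3 held.py w7 105 125 12 x; cat >> h.py <<'E'
def car(X,Y,C=(521,-261.),yaw=-3.2):
    a=np.deg2rad(yaw); return np.array(C)+np.array([[np.cos(a),-np.sin(a)],[np.sin(a),np.cos(a)]])@[X,Y]
E
python3 - <<'E'
from h import *
t=car(40.5,-72); print(t,go(*t,130,-3.2))
E
```

```text
11.25 [551.6 176.9 159.9] rpy [-90.1  -0.1   8.6] F [-0.5 -0.9 -1.3] gap 45.1
corners [[238.0, 129.0], [286.0, 129.0], [235.0, 218.0], [288.0, 219.0]]
tilt 28.2 centre at -42.0
0 [-65.6 -12.6];15 [-66.9 -11.9];20 [-68.3 -11.8];24 [-70.  -11.8];28 [-72.  -11.9];32 [-74.6 -12. ];[ 557.41770259 -335.14850597] ([-0.0712, 0.031, -0.5071], 0.2067)
```

play_rows:
  series:
    - [[-0.006, 0, -0.04], 0.016, 1]
    - [[-0.012, 0, -0.085], 0.03, 1]
    - [[-0.018, 0, -0.13], 0.05, 1]
    - [[-0.024, 0, -0.175], 0.07, 1]
    - [[-0.03, 0, -0.22], 0.09, 1]
    - [[-0.036, 0, -0.265], 0.11, 1]
    - [[-0.042, 0, -0.31], 0.13, 1]
    - [[-0.05, 0, -0.355], 0.15, 1]
    - [[-0.056, 0, -0.4], 0.17, 1]
    - [[-0.062, 0, -0.445], 0.19, 1]
    - [[-0.068, 0.01, -0.485], 0.2, 1]
    - [[-0.071, 0.03, -0.507], 0.207, 1]
    - [[-0.071, 0.03, -0.507], 0.207, 1]
    - [[-0.071, 0.03, -0.507], 0.207, 1]
    - [[-0.071, 0.03, -0.507], 0.207, 1]
  squeeze: 60

```text
clock: 12.75
eef_pos: [558.0, -334.1, 131.4]
eef_rot: [-1.573, -0.002, -0.055]
wrist_force: [0.1, 0.3, -0.1]
finger_gap: 45.2
```

```bash
python3 held.py w8 105 125 12; python3 - <<'E'
from h import *
im=cv2.imread("pics/w8.png")[:,:,::-1].copy(); p=manip.camera_params("wrist")
for n,lo,hi in(("g",45,80),("o",8,22),("b",105,125)):
    for c in blobs(im,lo,hi,100,80,60): print(n,cen(c).round(1),rect(p,c.astype(np.float32),16,True))
t=car(42,-72); print(go(*t,60,-3.2))
E
```

```text
12.75 [ 558.  -334.1  131.4] rpy [-90.1  -0.1  -3.2] F [ 0.1  0.3 -0.1] gap 45.2
corners [[238.0, 129.0], [286.0, 129.0], [235.0, 218.0], [288.0, 218.0]]
tilt 28.8 centre at -42.1
0 [-65.4 -12.7];15 [-66.6 -11.9];20 [-68.  -11.8];24 [-69.6 -11.9];28 [-71.7 -11.9];32 [-74.2 -12.1];g [393.2 146.6] [ 523.7 -193.9   66.8   32.2   -3.3]
g [398.4  96.3] [ 469.5 -187.3   44.7    8.    87. ]
g [391.4 198. ] [ 580.2 -193.3   45.2    7.1   86.6]
o [247.8 119.9] [ 501.8 -368.3  801.9  382.5   88.3]
o [277.5 339.2] [ 769.5 -306.7  417.7   73.4   87.2]
o [261.9 268.6] [ 656.5 -341.3  109.8   64.3   87. ]
o [330.5 144.4] [ 519.6 -263.8   67.4   33.1   -3.5]
o [333.5  91.2] [ 465.5 -259.2   44.4    8.5   86.7]
o [175.1 300.1] [ 705.8 -452.2   83.2   17.7  -16.1]
o [432.7 313.8] [ 762.5 -100.    37.8   33.4   -1.7]
o [329.5 198.5] [ 576.4 -265.2   45.2    7.8   86.7]
o [348.3 303.3] [ 717.1 -237.5   83.1   17.1    8.2]
b [261.9 174.5] [ 547.9 -335.8   94.5   56.3   -3.1]
b [261.   89.3] [ 461.3 -330.9   43.9    8.    86.4]
([0.0006, 0.0717, -0.001], 0.0011)
```

View pics/w8.png

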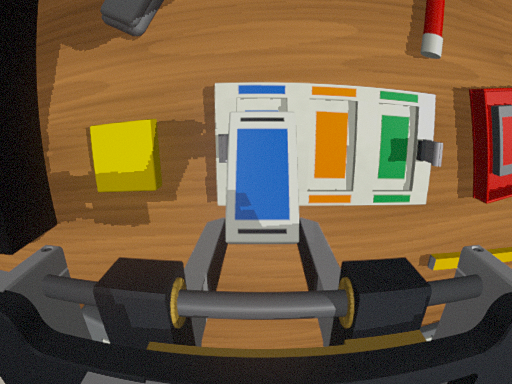

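play_rows:
  series:
    - [[0.0005, 0.03, -0.001], 0.001, 1]
    - [[0.0005, 0.055, -0.001], 0.001, 1]
    - [[0.0005, 0.07, -0.001], 0.001, 1]
    - [[0.0005, 0.077, -0.001], 0.001, 1]
    - [[0.0005, 0.077, -0.001], 0.001, 1]
    - [[0.0005, 0.077, -0.001], 0.001, 1]
  squeeze: 60

```text
clock: 13.4
eef_pos: [559.4, -335.4, 56.0]
eef_rot: [-1.574, -0.004, -0.056]
wrist_force: [0.6, -0.1, -0.7]
finger_gap: 45.2
```

```bash
python3 - <<'E'
from h import *
st(); t=car(42,-72); print(go(*t,22,-3.2))
E
```

```text
13.4 [ 559.4 -335.4   56. ] rpy [-90.2  -0.3  -3.2] F [ 0.6 -0.1 -0.7] gap 45.2
([-0.0006, 0.034, 0.0003], 0.0002)
```

play_rows:
  series:
    - [[-0.0005, 0.004, 0], 0, 1]
    - [[-0.0005, 0.008, 0], 0, 1]
    - [[-0.0005, 0.012, 0], 0, 1]
    - [[-0.0005, 0.016, 0], 0, 1]
    - [[-0.0005, 0.02, 0], 0, 1]
    - [[-0.0005, 0.024, 0], 0, 1]
    - [[-0.0005, 0.028, 0], 0, 1]
    - [[-0.0005, 0.032, 0], 0, 1]
    - [[-0.0005, 0.034, 0], 0, 1]
    - [[-0.0005, 0.034, 0], 0, 1]
  squeeze: 6

```text
clock: 14.4
eef_pos: [558.7, -335.4, 21.5]
eef_rot: [-1.574, -0.004, -0.056]
wrist_force: [-0.1, 0.2, -0.1]
finger_gap: 45.7
```

```bash
python3 held.py w9 105 125 7
```

```text
14.4 [ 558.7 -335.4   21.5] rpy [-90.2  -0.2  -3.2] F [-0.1  0.2 -0.1] gap 45.7
corners [[234.0, 123.0], [290.0, 123.0], [235.0, 225.0], [289.0, 225.0]]
0 [-68.5  -6.1];15 [-70.2  -5.7];20 [-71.9  -5.7];24 [-73.7  -5.7];28 [-76.   -5.7];32 [-78.8  -5.7];
```

View pics/w9.png

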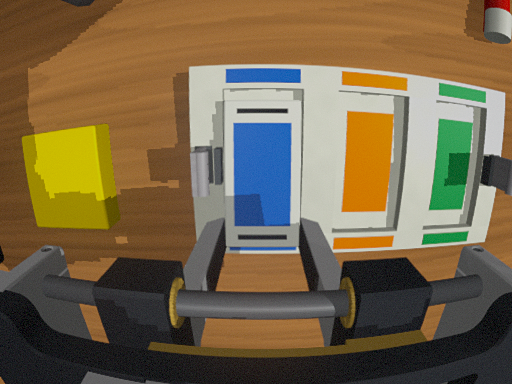

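play_rows:
  series:
    - [[0, 0, 0], 0, 1]
    - [[0, 0, 0], 0, 1]
    - [[0, -0.004, 0], 0, 1]
    - [[-0.003, -0.004, 0], 0, 1]
    - [[-0.005, -0.004, 0], 0, 1]
    - [[-0.005, -0.004, 0], 0, 1]
    - [[-0.005, 0, 0], 0, 1]
    - [[-0.005, 0.002, 0], 0, 1]
    - [[-0.005, 0.002, 0], 0, 1]
  squeeze: 20

```text
clock: 15.35
eef_pos: [553.9, -335.2, 19.5]
eef_rot: [-1.574, -0.004, -0.056]
wrist_force: [1.2, -0.1, 1.0]
finger_gap: 45.5
```

play_rows:
  series:
    - [[0, 0, 0], 0, 0.4]
    - [[0, 0, 0], 0, 0.4]
    - [[0, 0, 0], 0, 0.4]
    - [[0, -0.02, 0], 0, 0.4]
    - [[0, -0.06, 0], 0, 0.4]
    - [[0, -0.1, 0], 0, 1]
    - [[-0.005, -0.13, 0], 0, 1]
    - [[-0.01, -0.13, 0], 0, 1]
    - [[-0.01, -0.13, 0], 0, 1]
  squeeze: 20

```text
clock: 16.25
eef_pos: [543.1, -334.2, 149.6]
eef_rot: [-1.574, -0.004, -0.056]
wrist_force: [-0.0, 0.3, -0.0]
finger_gap: 27.6
```

```bash
cat > chk.py <<'E'
from h import *
import sys
st(); im,p=grab("wrist",sys.argv[1])
for n,lo,hi in(("g",45,80),("o",8,16),("b",105,125)):
    for c in blobs(im,lo,hi,110,80,60):
        r=rect(p,c.astype(np.float32),24 if cv2.contourArea(c)>900 else 16,True)
        if 20<r[2]<90 and r[1]<-100 and abs(r[0]-521)<80: 
            a=np.deg2rad(-3.2); d=np.array(r[:2])-(521,-261.); print(n,cen(c).round(0),r,"car",(np.cos(a)*d[0]+np.sin(a)*d[1]).round(1),(-np.sin(a)*d[0]+np.cos(a)*d[1]).round(1))
E
python3 chk.py w10
```

```text
16.25 [ 543.1 -334.2  149.6] rpy [-90.2  -0.2  -3.2] F [-0.   0.3 -0. ] gap 27.6
g [387. 157.] [ 521.6 -197.5   64.9   31.1   -3.2] car -2.9 63.4
g [392. 110.] [ 469.3 -187.2   44.     7.7   86.8] car -55.7 70.8
g [385. 206.] [ 580.  -193.6   44.1    6.3   85.9] car 55.1 70.6
b [262. 158.] [ 517.7 -334.6   60.2   33.    -3.2] car 0.8 -73.7
b [263. 104.] [ 461.4 -331.    44.6    7.4   86.8] car -55.6 -73.2
b [262. 206.] [ 571.6 -337.2   43.4    7.    86.9] car 54.8 -73.3
```

```bash
python3 - <<'E'
from h import *
t=car(20,-73); print(go(*t,25,-3.2)); 
E
```

```text
([-0.0064, 0.1236, -0.001], 0.0)
```

play_rows:
  series:
    - [[-0.006, 0.04, -0.001], 0, 1]
    - [[-0.006, 0.08, -0.001], 0, 1]
    - [[-0.006, 0.11, -0.001], 0, 1]
    - [[-0.006, 0.12, -0.001], 0, 1]
    - [[-0.006, 0.123, -0.001], 0, 1]
    - [[-0.006, 0.126, -0.001], 0, 1]
    - [[-0.006, 0.127, -0.001], 0, 1]
    - [[-0.006, 0.127, -0.001], 0, 1]

```text
clock: 17.1
eef_pos: [536.9, -334.5, 24.1]
eef_rot: [-1.572, -0.001, -0.056]
wrist_force: [-16.7, 10.7, 29.7]
finger_gap: 0.4
```

```bash
python3 - <<'E'
from h import *
st(); print(go(480,232,200,8.7),go(543.1,-334,150,8.7))
E
```

```text
17.1 [ 536.9 -334.5   24.1] rpy [-90.1  -0.1  -3.2] F [-16.7  10.7  29.7] gap 0.4
([-0.088, -0.1768, 0.5622], -0.2074) ([0.0063, -0.1259, 0.0007], -0.2074)
```

play_rows:
  series:
    - [[0, -0.01, 0], 0, 1]
    - [[0, -0.05, 0], 0, 1]
    - [[0, -0.09, 0], 0, 1]
    - [[-0.005, -0.1, 0.04], -0.01, 1]
    - [[-0.013, -0.1, 0.085], -0.03, 1]
    - [[-0.02, -0.1, 0.13], -0.05, 1]
    - [[-0.027, -0.1, 0.175], -0.07, 1]
    - [[-0.034, -0.1, 0.22], -0.08, 1]
    - [[-0.041, -0.1, 0.265], -0.1, 1]
    - [[-0.048, -0.1, 0.31], -0.12, 1]
    - [[-0.055, -0.1, 0.355], -0.14, 1]
    - [[-0.062, -0.1, 0.4], -0.155, 1]
    - [[-0.069, -0.1, 0.445], -0.17, 1]
    - [[-0.076, -0.1, 0.49], -0.19, 1]
    - [[-0.083, -0.1, 0.535], -0.2, 1]
    - [[-0.087, -0.1, 0.569], -0.207, 1]
    - [[-0.087, -0.1, 0.569], -0.207, 1]
    - [[-0.087, -0.1, 0.569], -0.207, 1]

```text
clock: 18.9
eef_pos: [481.4, 239.0, 123.4]
eef_rot: [-1.573, -0.001, 0.153]
wrist_force: [-1.1, -0.0, -0.5]
finger_gap: 0.6
```

```bash
sed -i 's/+31\*e/+22*e/' tip.py; st=1; python3 -c "
from h import *; st()"; python3 tip.py 511 243
```

```text
18.9 [481.4 239.  123.4] rpy [-90.1  -0.1   8.8] F [-1.1 -0.  -0.5] gap 0.6
hover ([-0.0002, 0.0634, -0.0004], 0.001) press ([-0.0003, 0.0974, -0.0003], 0.001) up ([-0.0002, 0.0484, -0.0004], 0.001) over ([0.0518, 0.0484, -0.0004], 0.001) pinch ([0.0518, 0.0829, -0.0004], 0.001)
```

play_rows:
  series:
    - [[0, 0.05, 0], 0, 1]
    - [[0, 0.075, 0], 0, 1]
    - [[0, 0.082, 0], 0, 1]
    - [[0, 0.088, 0], 0, 1]
    - [[0, 0.093, 0], 0, 1]
    - [[0, 0.098, 0], 0, 1]
    - [[0, 0.098, 0], 0, 1]
    - [[0, 0.098, 0], 0, 1]
    - [[0, 0.085, 0], 0, 1]
    - [[0, 0.05, 0], 0, 0.3]
    - [[0.025, 0.04, 0], 0, 0.3]
    - [[0.052, 0.04, 0], 0, 0.3]
    - [[0.052, 0.04, 0], 0, 0.3]
    - [[0.052, 0.04, 0], 0, 0.3]
    - [[0.052, 0.04, 0], 0, 0.3]
    - [[0.052, 0.04, 0], 0, 0.3]
    - [[0.052, 0.04, 0], 0, 0.3]
    - [[0.052, 0.04, 0], 0, 0.3]

```text
clock: 20.7
eef_pos: [532.6, 246.9, 83.5]
eef_rot: [-1.573, -0.001, 0.153]
wrist_force: [0.3, -0.4, 1.0]
finger_gap: 65.4
```

```bash
python3 - <<'E'
from h import *
st(); im,p=grab("wrist","w11"); print(go(532.8,246.4,40.5,8.7))
cv2.imwrite("pics/w11c.png",im[60:260,150:480,::-1])
E
```

```text
20.7 [532.6 246.9  83.5] rpy [-90.1  -0.1   8.8] F [ 0.3 -0.4  1. ] gap 65.4
([-0.0, 0.043, -0.0004], 0.0012)
```

View pics/w11c.png

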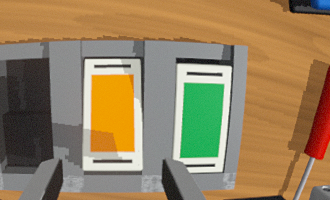

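play_rows:
  series:
    - [[0, 0.02, 0], 0, 0.3]
    - [[0, 0.035, 0], 0, 0.3]
    - [[0, 0.043, 0], 0, 0.3]
    - [[0, 0.043, 0], 0, 0.3]
    - [[0, 0.043, 0], 0, 1]
    - [[0, 0.043, 0], 0, 1]
    - [[0, 0.043, 0], 0, 1]
    - [[0, 0.043, 0], 0, 1]
    - [[0, 0.043, 0], 0, 1]
    - [[0, 0.043, 0], 0, 1]
    - [[0, 0.035, 0], 0, 1]
    - [[0, 0.02, 0], 0, 1]
    - [[0, -0.02, 0], 0, 1]
    - [[0, -0.06, 0], 0, 1]
    - [[0, -0.08, 0], 0, 1]
    - [[0, -0.08, 0], 0, 1]
  squeeze: 60

```text
clock: 22.35
eef_pos: [533.8, 247.5, 167.6]
eef_rot: [-1.571, -0.007, 0.153]
wrist_force: [-0.0, 0.9, -2.1]
finger_gap: 45.3
```

```bash
python3 held.py w12 8 20 9; python3 - <<'E'
from h import *
t=car(31,0); print(t,go(*t,125,-3.2))
E
```

```text
22.35 [533.8 247.5 167.6] rpy [-90.   -0.4   8.8] F [-0.   0.9 -2.1] gap 45.3
corners [[0.0, 0.0], [511.0, 0.0], [216.0, 100.0], [364.0, 104.0], [439.0, 117.0], [511.0, 247.0], [405.0, 257.0], [184.0, 267.0], [340.0, 267.0], [0.0, 269.0]]
0 [-142.4   25.3];15 [-164.6   22.6];20 [-176.7   22.2];24 [-188.7   21.9];28 [-203.6   21.8];32 [-222.2   21.8];[ 551.95166369 -262.73046665] ([-0.0591, 0.0403, -0.5068], 0.2089)
```

```bash
sed -i 's/blobs(im,lo,hi,110,60,800)/blobs(im,lo,hi,110 if lo>25 else 200,60 if lo>25 else 150,800,12000)/' held.py; python3 held.py w12 8 22 9 x; python3 -c "
from h import *
im=cv2.imread('pics/w12.png');print(cv2.cvtColor(im,cv2.COLOR_BGR2HSV)[[150,175,200,60],[262,262,262,300]])"
```

```text
22.4 [532.9 247.1 165. ] rpy [-90.1  -0.2   8.8] F [ 0.4 -0.2 -1.8] gap 45.5
corners [[238.0, 140.0], [286.0, 140.0], [236.0, 232.0], [288.0, 232.0]]
tilt 25.3 centre at -32.4
0 [-59.1  -2.5];15 [-59.6  -2.3];20 [-60.8  -2.3];24 [-62.   -2.3];28 [-63.6  -2.3];32 [-65.7  -2.3];[[ 20 255 238]
 [ 20 255 238]
 [ 20 255 239]
 [ 17 157 182]]
```

play_rows:
  series:
    - [[-0.006, 0, -0.04], 0.016, 1]
    - [[-0.012, 0, -0.085], 0.03, 1]
    - [[-0.018, 0, -0.13], 0.05, 1]
    - [[-0.024, 0, -0.175], 0.07, 1]
    - [[-0.03, 0, -0.22], 0.09, 1]
    - [[-0.036, 0, -0.265], 0.11, 1]
    - [[-0.042, 0, -0.31], 0.13, 1]
    - [[-0.05, 0, -0.355], 0.15, 1]
    - [[-0.056, 0, -0.4], 0.17, 1]
    - [[-0.06, 0, -0.445], 0.19, 1]
    - [[-0.065, 0.02, -0.485], 0.2, 1]
    - [[-0.069, 0.04, -0.507], 0.209, 1]
    - [[-0.069, 0.04, -0.507], 0.209, 1]
    - [[-0.069, 0.04, -0.507], 0.209, 1]
    - [[-0.069, 0.04, -0.507], 0.209, 1]
  squeeze: 60

```text
clock: 23.9
eef_pos: [542.4, -263.5, 125.6]
eef_rot: [-1.571, -0.004, -0.055]
wrist_force: [-0.1, 0.3, -1.0]
finger_gap: 45.5
```

```bash
python3 held.py w13 8 22 9; python3 - <<'E'
from h import *
for X,z in((20.3,60),(20.3,47)): print(go(*car(X,0),z,-3.2))
E
```

```text
23.9 [ 542.4 -263.5  125.6] rpy [-90.   -0.2  -3.1] F [-0.1  0.3 -1. ] gap 45.5
corners [[238.0, 140.0], [287.0, 140.0], [236.0, 232.0], [288.0, 232.0]]
tilt 25.4 centre at -32.2
0 [-58.9  -2.2];15 [-59.4  -2.1];20 [-60.5  -2.1];24 [-61.7  -2. ];28 [-63.3  -2.1];32 [-65.4  -2.1];([-0.0016, 0.0659, 0.0013], 0.0012)
([-0.0017, 0.0789, 0.0013], 0.0012)
```

play_rows:
  series:
    - [[-0.0015, 0.03, 0.001], 0.001, 1]
    - [[-0.0015, 0.055, 0.001], 0.001, 1]
    - [[-0.0015, 0.068, 0.001], 0.001, 1]
    - [[-0.0015, 0.076, 0.001], 0.001, 1]
    - [[-0.0015, 0.076, 0.001], 0.001, 1]
    - [[-0.0015, 0.076, 0.001], 0.001, 1]
  squeeze: 60

```text
clock: 24.55
eef_pos: [542.0, -262.7, 51.0]
eef_rot: [-1.572, -0.006, -0.055]
wrist_force: [-0.0, -0.5, -1.5]
finger_gap: 45.4
```

```bash
python3 - <<'E'
from h import *
st()
for X,z in((20.3,47),(27.6,31.5),(31.5,19)): print(go(*car(X,0),z,-3.2))
E
```

```text
24.55 [ 542.  -262.7   51. ] rpy [-90.1  -0.3  -3.2] F [-0.  -0.5 -1.5] gap 45.4
([-0.0008, 0.004, 0.0005], 0.0004)
([0.0064, 0.0195, 0.0005], 0.0004)
([0.0103, 0.032, 0.0005], 0.0004)
```

play_rows:
  series:
    - [[-0.0005, 0.003, 0.0005], 0, 1]
    - [[0, 0.006, 0.0005], 0, 1]
    - [[0.0015, 0.009, 0.0005], 0, 1]
    - [[0.003, 0.012, 0.0005], 0, 1]
    - [[0.0045, 0.0155, 0.0005], 0, 1]
    - [[0.006, 0.0195, 0.0005], 0, 1]
    - [[0.0075, 0.023, 0.0005], 0, 1]
    - [[0.009, 0.027, 0.0005], 0, 1]
    - [[0.01, 0.03, 0.0005], 0, 1]
    - [[0.0105, 0.032, 0.0005], 0, 1]
    - [[0.0105, 0.032, 0.0005], 0, 1]
  squeeze: 12

```text
clock: 25.65
eef_pos: [552.2, -262.7, 18.4]
eef_rot: [-1.572, -0.004, -0.055]
wrist_force: [-2.5, -0.8, -1.5]
finger_gap: 45.6
```

```bash
python3 held.py w14 8 22 7;python3 held.py w14 8 22 5 x
```

```text
25.65 [ 552.2 -262.7   18.4] rpy [-90.1  -0.2  -3.2] F [-2.5 -0.8 -1.5] gap 45.6
corners [[290.0, 137.0], [234.0, 138.0], [236.0, 236.0], [288.0, 236.0]]
0 [-60.1   1.4];15 [-60.8   1.3];20 [-61.9   1.3];24 [-63.3   1.3];28 [-65.    1.3];32 [-67.1   1.3];25.7 [ 552.2 -262.7   18.5] rpy [-90.1  -0.2  -3.2] F [-2.5 -1.4 -1.9] gap 45.9
corners [[290.0, 137.0], [234.0, 138.0], [236.0, 236.0], [288.0, 236.0]]
0 [-59.9   2.3];15 [-60.6   2.1];20 [-61.8   2.1];24 [-63.1   2.1];28 [-64.8   2.1];32 [-66.9   2.1];
```

play_rows:
  series:
    - [[0, -0.003, 0], 0, 1]
    - [[-0.002, -0.003, 0], 0, 1]
    - [[-0.002, -0.001, 0], 0, 1]
    - [[-0.002, 0, 0], 0, 1]
    - [[-0.002, 0, 0], 0, 0.4]
    - [[-0.002, 0, 0], 0, 0.4]
    - [[-0.002, 0, 0], 0, 0.4]
    - [[-0.002, -0.02, 0], 0, 0.4]
    - [[-0.005, -0.06, 0], 0, 0.4]
    - [[-0.01, -0.1, 0], 0, 1]
    - [[-0.01, -0.13, 0], 0, 1]
    - [[-0.01, -0.13, 0], 0, 1]
    - [[-0.01, -0.13, 0], 0, 1]
  squeeze: 20

```text
clock: 27.0
eef_pos: [541.6, -262.0, 148.5]
eef_rot: [-1.572, -0.005, -0.056]
wrist_force: [-1.2, 0.1, -0.6]
finger_gap: 27.8
```

```bash
sed -i 's/"o",8,16/"o",8,22/; s/blobs(im,lo,hi,110,80,60)/blobs(im,lo,hi,110 if lo!=8 else 190,80,60)/' chk.py; python3 chk.py w15; python3 -c "
from h import *
print(go(*car(15,0),25.5,-3.2))"
```

```text
27.0 [ 541.6 -262.   148.5] rpy [-90.1  -0.3  -3.2] F [-1.2  0.1 -0.6] gap 27.8
g [327. 160.] [ 521.1 -193.7   64.4   31.1   -3.4] car -3.7 67.2
g [330. 111.] [ 469.1 -187.2   44.7    7.6   86.8] car -55.9 70.8
g [326. 211.] [ 580.1 -193.4   44.4    7.2   86.4] car 55.2 70.8
o [262. 163.] [ 520.9 -262.5   59.2   31.8   -3.2] car -0.0 -1.5
o [262. 109.] [ 464.8 -259.4   43.5    6.4   86.8] car -56.2 -1.5
o [263. 211.] [ 575.8 -265.    43.4    7.1   86.7] car 54.9 -0.9
b [194. 164.] [ 517.7 -334.8   60.1   33.1   -2.7] car 0.8 -73.9
b [194. 110.] [ 460.8 -331.1   43.8    7.9   86.7] car -56.2 -73.4
b [199. 211.] [ 572.2 -337.4   43.6    7.1   87.2] car 55.4 -73.4
([-0.0057, 0.122, -0.0002], 0.0003)
```

play_rows:
  series:
    - [[-0.006, 0.04, 0], 0, 1]
    - [[-0.006, 0.08, 0], 0, 1]
    - [[-0.006, 0.11, 0], 0, 1]
    - [[-0.006, 0.12, 0], 0, 1]
    - [[-0.006, 0.122, 0], 0, 1]
    - [[-0.006, 0.124, 0], 0, 1]
    - [[-0.006, 0.125, 0], 0, 1]
    - [[-0.006, 0.125, 0], 0, 1]

```text
clock: 27.85
eef_pos: [535.3, -261.3, 24.1]
eef_rot: [-1.571, -0.002, -0.055]
wrist_force: [-13.0, 6.5, 23.1]
finger_gap: 0.5
```

```bash
python3 - <<'E'
from h import *
st(); print(go(470.3,309.5,124,8.7))
E
```

```text
27.85 [ 535.3 -261.3   24.1] rpy [-90.   -0.1  -3.2] F [-13.    6.5  23.1] gap 0.5
([-0.0963, -0.0999, 0.5663], -0.2072)
```

Orange is home (top at 24.1). On to green.

play_rows:
  series:
    - [[0, -0.01, 0], 0, 1]
    - [[0, -0.05, 0], 0, 1]
    - [[0, -0.09, 0], 0, 1]
    - [[-0.006, -0.1, 0.04], -0.01, 1]
    - [[-0.014, -0.1, 0.085], -0.03, 1]
    - [[-0.022, -0.1, 0.13], -0.05, 1]
    - [[-0.03, -0.1, 0.175], -0.07, 1]
    - [[-0.037, -0.1, 0.22], -0.08, 1]
    - [[-0.045, -0.1, 0.265], -0.1, 1]
    - [[-0.053, -0.1, 0.31], -0.12, 1]
    - [[-0.06, -0.1, 0.355], -0.14, 1]
    - [[-0.068, -0.1, 0.4], -0.155, 1]
    - [[-0.076, -0.1, 0.445], -0.17, 1]
    - [[-0.084, -0.1, 0.49], -0.19, 1]
    - [[-0.091, -0.1, 0.535], -0.2, 1]
    - [[-0.096, -0.1, 0.566], -0.207, 1]
    - [[-0.096, -0.1, 0.566], -0.207, 1]
    - [[-0.096, -0.1, 0.566], -0.207, 1]

```text
clock: 29.65
eef_pos: [470.4, 309.4, 124.2]
eef_rot: [-1.571, -0.002, 0.153]
wrist_force: [1.1, 0.1, -1.0]
finger_gap: 0.4
```

```bash
python3 -c "
from h import *; st()"; python3 tip.py 500 314
```

```text
29.65 [470.4 309.4 124.2] rpy [-90.   -0.1   8.8] F [ 1.1  0.1 -1. ] gap 0.4
hover ([-0.0001, 0.0642, 0.0001], 0.0009) press ([-0.0002, 0.0982, 0.0001], 0.0009) up ([-0.0001, 0.0492, 0.0001], 0.0009) over ([0.0519, 0.0493, 0.0001], 0.0009) pinch ([0.0518, 0.0838, 0.0001], 0.0009)
```

play_rows:
  series:
    - [[0, 0.05, 0], 0, 1]
    - [[0, 0.075, 0], 0, 1]
    - [[0, 0.082, 0], 0, 1]
    - [[0, 0.088, 0], 0, 1]
    - [[0, 0.093, 0], 0, 1]
    - [[0, 0.099, 0], 0, 1]
    - [[0, 0.099, 0], 0, 1]
    - [[0, 0.099, 0], 0, 1]
    - [[0, 0.085, 0], 0, 1]
    - [[0, 0.05, 0], 0, 0.3]
    - [[0.025, 0.04, 0], 0, 0.3]
    - [[0.052, 0.04, 0], 0, 0.3]
    - [[0.052, 0.04, 0], 0, 0.3]
    - [[0.052, 0.04, 0], 0, 0.3]
    - [[0.052, 0.04, 0], 0, 0.3]
    - [[0.052, 0.04, 0], 0, 0.3]
    - [[0.052, 0.04, 0], 0, 0.3]
    - [[0.052, 0.04, 0], 0, 0.3]

```text
clock: 31.45
eef_pos: [521.6, 317.3, 84.4]
eef_rot: [-1.571, -0.002, 0.153]
wrist_force: [0.1, -0.5, -0.3]
finger_gap: 65.1
```

```bash
python3 - <<'E'
from h import *
st(); im,p=grab("wrist","w16"); print(go(521.7,317.3,40.5,8.7))
for k in blobs(im,45,80,110,80,800): print(cen(k),cv2.approxPolyDP(k,.03*cv2.arcLength(k,True),True).reshape(-1,2).tolist())
E
```

```text
31.45 [521.6 317.3  84.4] rpy [-90.   -0.1   8.8] F [ 0.1 -0.5 -0.3] gap 65.1
([-0.0001, 0.0438, -0.0], 0.0011)
[262.84082821 172.88763076] [[243, 135], [242, 210], [284, 210], [283, 135]]
```

play_rows:
  series:
    - [[0, 0.02, 0], 0, 0.3]
    - [[0, 0.035, 0], 0, 0.3]
    - [[0, 0.043, 0], 0, 0.3]
    - [[0, 0.0435, 0], 0, 0.3]
    - [[0, 0.0435, 0], 0, 1]
    - [[0, 0.0435, 0], 0, 1]
    - [[0, 0.0435, 0], 0, 1]
    - [[0, 0.0435, 0], 0, 1]
    - [[0, 0.0435, 0], 0, 1]
    - [[0, 0.0435, 0], 0, 1]
    - [[0, 0.035, 0], 0, 1]
    - [[0, 0.02, 0], 0, 1]
    - [[0, -0.02, 0], 0, 1]
    - [[0, -0.06, 0], 0, 1]
    - [[0, -0.08, 0], 0, 1]
    - [[0, -0.08, 0], 0, 1]
  squeeze: 60

```text
clock: 33.1
eef_pos: [522.6, 317.9, 168.6]
eef_rot: [-1.569, -0.008, 0.153]
wrist_force: [0.2, -0.7, -2.4]
finger_gap: 45.3
```

```bash
python3 held.py w17 45 80 9; python3 - <<'E'
from h import *
print(go(*car(20.3,72),125,-3.2))
E
```

```text
33.1 [522.6 317.9 168.6] rpy [-89.9  -0.4   8.8] F [ 0.2 -0.7 -2.4] gap 45.3
corners [[238.0, 139.0], [287.0, 140.0], [236.0, 232.0], [288.0, 232.0]]
tilt 24.4 centre at -32.4
0 [-59.4  -2.5];15 [-60.   -2.4];20 [-61.1  -2.3];24 [-62.4  -2.3];28 [-64.   -2.3];32 [-66.1  -2.4];([-0.0543, 0.0404, -0.5053], 0.2088)
```

play_rows:
  series:
    - [[-0.005, 0, -0.04], 0.016, 1]
    - [[-0.01, 0, -0.085], 0.03, 1]
    - [[-0.015, 0, -0.13], 0.05, 1]
    - [[-0.02, 0, -0.175], 0.07, 1]
    - [[-0.025, 0, -0.22], 0.09, 1]
    - [[-0.03, 0, -0.265], 0.11, 1]
    - [[-0.035, 0, -0.31], 0.13, 1]
    - [[-0.04, 0, -0.355], 0.15, 1]
    - [[-0.045, 0, -0.4], 0.17, 1]
    - [[-0.05, 0, -0.445], 0.19, 1]
    - [[-0.053, 0.02, -0.485], 0.2, 1]
    - [[-0.054, 0.04, -0.505], 0.209, 1]
    - [[-0.054, 0.04, -0.505], 0.209, 1]
    - [[-0.054, 0.04, -0.505], 0.209, 1]
    - [[-0.054, 0.04, -0.505], 0.209, 1]
  squeeze: 60

```text
clock: 34.65
eef_pos: [545.7, -188.9, 125.7]
eef_rot: [-1.569, -0.004, -0.055]
wrist_force: [-0.3, 0.9, -1.5]
finger_gap: 45.4
```

```bash
python3 held.py w18 45 80 9; python3 - <<'E'
from h import *
for X,z in((20.3,60),(20.3,50)): print(go(*car(X,72),z,-3.2))
E
```

```text
34.65 [ 545.7 -188.9  125.7] rpy [-89.9  -0.2  -3.1] F [-0.3  0.9 -1.5] gap 45.4
corners [[238.0, 139.0], [287.0, 140.0], [236.0, 232.0], [288.0, 232.0]]
tilt 24.5 centre at -32.1
0 [-59.1  -2.2];15 [-59.7  -2. ];20 [-60.8  -2. ];24 [-62.  -2.];28 [-63.7  -2. ];32 [-65.7  -2. ];([-0.0008, 0.066, -0.0015], 0.0012)
([-0.0008, 0.076, -0.0015], 0.0012)
```

play_rows:
  series:
    - [[0.007, 0.03, -0.0015], 0.001, 1]
    - [[0.007, 0.055, -0.0015], 0.001, 1]
    - [[0.007, 0.068, -0.0015], 0.001, 1]
    - [[0.007, 0.076, -0.0015], 0.001, 1]
    - [[0.007, 0.076, -0.0015], 0.001, 1]
    - [[0.007, 0.076, -0.0015], 0.001, 1]
  squeeze: 60

```text
clock: 35.3
eef_pos: [553.6, -190.8, 51.2]
eef_rot: [-1.57, -0.006, -0.055]
wrist_force: [-0.5, -0.4, -1.1]
finger_gap: 45.3
```

```bash
python3 - <<'E'
from h import *
st()
for X,z in((27,47),(32,19)): print(go(*car(X,72),z,-3.2))
E
```

```text
35.3 [ 553.6 -190.8   51.2] rpy [-90.   -0.3  -3.2] F [-0.5 -0.4 -1.1] gap 45.3
([-0.0017, 0.0041, 0.0], 0.0004)
([0.0031, 0.0322, 0.0], 0.0004)
```

play_rows:
  series:
    - [[-0.001, 0.003, 0], 0, 1]
    - [[-0.001, 0.006, 0], 0, 1]
    - [[-0.001, 0.009, 0], 0, 1]
    - [[-0.001, 0.012, 0], 0, 1]
    - [[-0.001, 0.016, 0], 0, 1]
    - [[0, 0.02, 0], 0, 1]
    - [[0, 0.024, 0], 0, 1]
    - [[0.001, 0.028, 0], 0, 1]
    - [[0.001, 0.03, 0], 0, 1]
    - [[0.001, 0.031, 0], 0, 1]
    - [[0.001, 0.031, 0], 0, 1]
  squeeze: 25

```text
clock: 36.4
eef_pos: [554.6, -190.7, 19.9]
eef_rot: [-1.57, -0.005, -0.055]
wrist_force: [1.9, -0.0, 1.9]
finger_gap: 45.8
```

```bash
python3 held.py w19 45 80 9;python3 - <<'E'
from h import *
print(go(*car(30,72),20,-3.2))
E
```

```text
36.4 [ 554.6 -190.7   19.9] rpy [-90.   -0.3  -3.2] F [ 1.9 -0.   1.9] gap 45.8
corners [[234.0, 139.0], [290.0, 139.0], [236.0, 237.0], [288.0, 237.0]]
0 [-59.4   1.2];15 [-60.    1.1];20 [-61.1   1.1];24 [-62.4   1.1];28 [-64.1   1.1];32 [-66.1   1.1];([0.0004, 0.0, -0.0], 0.0004)
```

play_rows:
  series:
    - [[-0.0005, 0, 0], 0, 0.4]
    - [[-0.0005, 0, 0], 0, 0.4]
    - [[-0.0005, 0, 0], 0, 0.4]
    - [[0, -0.02, 0], 0, 0.4]
    - [[0, -0.06, 0], 0, 0.4]
    - [[-0.01, -0.1, 0], 0, 1]
    - [[-0.01, -0.13, 0], 0, 1]
    - [[-0.01, -0.13, 0], 0, 1]
    - [[-0.01, -0.13, 0], 0, 1]
  squeeze: 20

```text
clock: 37.35
eef_pos: [543.8, -190.2, 149.9]
eef_rot: [-1.57, -0.006, -0.056]
wrist_force: [-0.1, -0.1, -0.5]
finger_gap: 27.9
```

```bash
python3 chk.py w20; python3 -c "
from h import *
print(go(*car(25,72),25,-3.2))"
```

```text
37.35 [ 543.8 -190.2  149.9] rpy [-90.   -0.3  -3.2] F [-0.1 -0.1 -0.5] gap 27.9
g [262. 166.] [ 526.7 -190.6   59.7   32.    -3.2] car 1.8 70.6
g [262. 111.] [ 469.2 -187.4   43.7    6.4   86.8] car -55.8 70.6
g [262. 212.] [ 579.8 -193.1   43.7    7.2   86.8] car 54.9 71.1
o [194. 165.] [ 521.6 -262.5   60.    32.2   -2.9] car 0.7 -1.5
o [195. 112.] [ 465.2 -259.    42.9    7.4   87.2] car -55.8 -1.1
o [199. 211.] [ 575.6 -265.6   43.3    6.1   87.5] car 54.8 -1.5
b [133. 167.] [ 517.7 -334.9   60.1   33.1   -3.6] car 0.8 -74.0
b [133. 116.] [ 460.9 -330.7   43.2    7.9   86.7] car -56.1 -72.9
b [141. 211.] [ 572.  -337.3   44.9    7.5   87.8] car 55.2 -73.3
([0.006, 0.124, -0.0002], 0.0003)
```

play_rows:
  series:
    - [[0.006, 0.04, 0], 0, 1]
    - [[0.006, 0.08, 0], 0, 1]
    - [[0.006, 0.11, 0], 0, 1]
    - [[0.006, 0.12, 0], 0, 1]
    - [[0.006, 0.124, 0], 0, 1]
    - [[0.006, 0.126, 0], 0, 1]
    - [[0.006, 0.1265, 0], 0, 1]
    - [[0.006, 0.1265, 0], 0, 1]

```text
clock: 38.2
eef_pos: [548.6, -189.6, 24.1]
eef_rot: [-1.568, 0.0, -0.055]
wrist_force: [-19.8, 7.4, 25.4]
finger_gap: 0.4
```

```bash
python3 - <<'E'
from h import *
st(); im,p=grab("top","t2")
for c in blobs(im,22,32,130,60,20):
    u=cen(c)
    if 60<u[0]<420 and 60<u[1]<330: print(u,rect(p,c,16))
print(go(650,-40,200,-90)); print(go(549,-190,200,-90))
E
```

```text
38.2 [ 548.6 -189.6   24.1] rpy [-89.9   0.   -3.2] F [-19.8   7.4  25.4] gap 0.4
[276.60413437 134.00723514] [657.4 -36.4 200.5  17.5  85.5]
([0.093, -0.1755, 0.1555], 1.5155)
([0.0005, -0.1759, 0.0001], 1.5155)
```

View pics/t2.png

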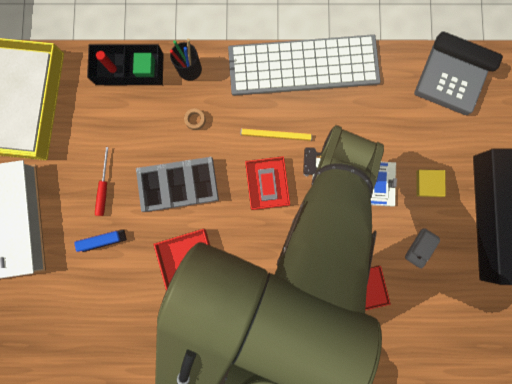

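play_rows:
  series:
    - [[0, -0.01, 0], 0, 0.5]
    - [[0, -0.05, 0], 0.1, 0.5]
    - [[0, -0.1, 0], 0.25, 0.5]
    - [[0.01, -0.14, 0.02], 0.4, 0.5]
    - [[0.03, -0.17, 0.05], 0.55, 0.5]
    - [[0.05, -0.175, 0.08], 0.7, 0.5]
    - [[0.07, -0.175, 0.11], 0.85, 0.5]
    - [[0.09, -0.175, 0.14], 1.0, 0.5]
    - [[0.1, -0.175, 0.159], 1.15, 0.5]
    - [[0.1, -0.175, 0.159], 1.3, 0.5]
    - [[0.1, -0.175, 0.159], 1.45, 0.5]
    - [[0.1, -0.175, 0.159], 1.594, 0.5]
    - [[0.1, -0.175, 0.159], 1.594, 0.5]
    - [[0.1, -0.175, 0.159], 1.594, 0.5]
    - [[0.1, -0.175, 0.159], 1.594, 0.5]

```text
clock: 39.75
eef_pos: [657.2, -36.9, 199.7]
eef_rot: [-1.571, 0.003, -1.646]
wrist_force: [0.1, 0.8, 0.1]
finger_gap: 47.1
```

```bash
python3 - <<'E'
from h import *
st(); im,p=grab("wrist","w21")
for c in blobs(im,22,32,130,60,200): print(cen(c).round(0),rect(p,c.astype(np.float32),16,True))
E
```

```text
39.75 [657.2 -36.9 199.7] rpy [-90.    0.1 -94.3] F [0.1 0.8 0.1] gap 47.1
[263. 168.] [660.1 -39.9 200.5  16.2  85.5]
[386. 340.] [ 851.9 -354.4  180.8   34.6   -4.5]
```

View pics/w21.png

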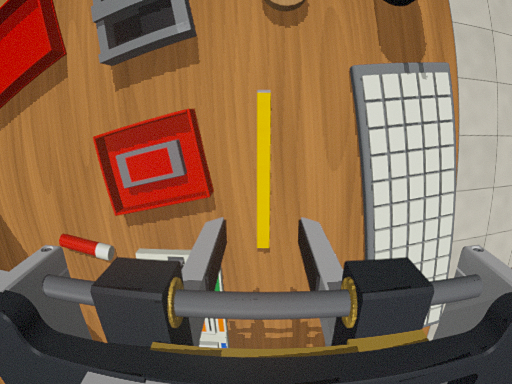

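```bash
python3 - <<'E'
from h import *
print(go(661,-40,4,-94.5))
E
```

```text
([0.0033, 0.1957, 0.004], 0.0027)
```

play_rows:
  series:
    - [[0.003, 0.05, 0.004], 0.003, 0.5]
    - [[0.003, 0.1, 0.004], 0.003, 0.5]
    - [[0.003, 0.15, 0.004], 0.003, 0.5]
    - [[0.003, 0.18, 0.004], 0.003, 0.5]
    - [[0.003, 0.191, 0.004], 0.003, 0.5]
    - [[0.003, 0.1955, 0.004], 0.003, 0.5]
    - [[0.003, 0.1955, 0.004], 0.003, 1]
    - [[0.003, 0.1955, 0.004], 0.003, 1]
    - [[0.003, 0.1955, 0.004], 0.003, 1]
    - [[0.003, 0.1955, 0.004], 0.003, 1]
    - [[0.003, 0.1955, 0.004], 0.003, 1]
    - [[0.003, 0.1955, 0.004], 0.003, 1]
    - [[0.003, 0.18, 0.004], 0.003, 1]
    - [[0.003, 0.14, 0.004], 0.003, 1]
    - [[0.003, 0.1, 0.004], 0.003, 1]
    - [[0.003, 0.08, 0.004], 0.003, 1]
    - [[0.003, 0.08, 0.004], 0.003, 1]
  squeeze: 60

```text
clock: 41.5
eef_pos: [662.4, -40.1, 124.0]
eef_rot: [-1.564, 0.002, -1.65]
wrist_force: [-0.5, 0.2, -0.7]
finger_gap: 15.5
```

```bash
cat > barm.py <<'E'
from h import *
import sys
st(); s=manip.read_state(); im,p=grab("wrist",sys.argv[1]); T=Ro.from_euler("xyz",s["eef_rot"]).as_matrix()
for c in blobs(im,22,32,130,60,200):
    r=rect(p,c.astype(np.float32),s["eef_pos"][2]+12.3,True); 
    if r[3]<40: print(cen(c).round(0),r,"tool",(T.T@(np.r_[r[:2],0]-s["eef_pos"]))[[0,2]].round(1),cv2.boundingRect(c))
E
python3 barm.py w22; python3 - <<'E'
from h import *
print(go(*car(0,0),125,-93.2))
E
```

```text
41.5 [662.4 -40.1 124. ] rpy [-89.6   0.1 -94.5] F [-0.5  0.2 -0.7] gap 15.5
[262. 175.] [665.6 -10.3 142.3  16.6  85.4] tool [-29.7   0.1] (247, 65, 30, 228)
([0.2313, -0.0047, -0.1226], -0.023)
```

play_rows:
  series:
    - [[0.04, 0, -0.02], -0.005, 1]
    - [[0.08, 0, -0.042], -0.01, 1]
    - [[0.12, 0, -0.063], -0.015, 1]
    - [[0.16, 0, -0.085], -0.02, 1]
    - [[0.2, -0.002, -0.106], -0.023, 1]
    - [[0.231, -0.004, -0.1225], -0.023, 1]
    - [[0.231, -0.004, -0.1225], -0.023, 1]
    - [[0.231, -0.004, -0.1225], -0.023, 1]
    - [[0.231, -0.004, -0.1225], -0.023, 1]
  squeeze: 60

```text
clock: 42.45
eef_pos: [521.2, -259.7, 123.3]
eef_rot: [-1.569, 0.003, -1.626]
wrist_force: [-0.1, 0.8, -0.7]
finger_gap: 14.8
```

```bash
python3 barm.py w23; python3 - <<'E'
from h import *
print(go(*car(0,0),60,-93.2),go(*car(0,0),29,-93.2))
E
```

```text
42.45 [ 521.2 -259.7  123.3] rpy [-89.9   0.2 -93.2] F [-0.1  0.8 -0.7] gap 14.8
[262. 175.] [ 523.7 -229.7  140.9   16.4   86.9] tool [-29.7   0.7] (247, 66, 30, 226)
[262. 336.] [ 518.7 -344.6   40.6   39.8   -4.8] tool [85.3  2. ] (237, 319, 53, 38)
[343. 346.] [ 582.  -361.5   56.5   16.1   -3.8] tool [98.7 66.2] (311, 338, 66, 18)
([0.0016, 0.0635, -0.0004], 0.0013) ([0.0017, 0.0945, -0.0004], 0.0013)
```

View pics/w23.png

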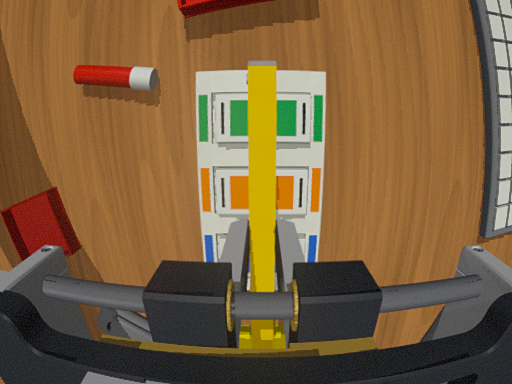

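play_rows:
  series:
    - [[0.0016, 0.03, -0.0005], 0.001, 1]
    - [[0.0016, 0.055, -0.0005], 0.001, 1]
    - [[0.0016, 0.066, -0.0005], 0.001, 1]
    - [[0.0016, 0.07, -0.0005], 0.001, 1]
    - [[0.0016, 0.074, -0.0005], 0.001, 1]
    - [[0.0016, 0.078, -0.0005], 0.001, 1]
    - [[0.0016, 0.082, -0.0005], 0.001, 1]
    - [[0.0016, 0.086, -0.0005], 0.001, 1]
    - [[0.0016, 0.09, -0.0005], 0.001, 1]
    - [[0.0016, 0.093, -0.0005], 0.001, 1]
    - [[0.0016, 0.094, -0.0005], 0.001, 1]
    - [[0.0016, 0.094, -0.0005], 0.001, 1]
  squeeze: 60

```text
clock: 43.7
eef_pos: [520.9, -261.0, 30.9]
eef_rot: [-1.569, 0.003, -1.626]
wrist_force: [-8.0, 4.1, 18.4]
finger_gap: 15.2
```

```bash
python3 barm.py w24; python3 - <<'E'
from h import *
im=cv2.imread("pics/w24.png"); cv2.imwrite("pics/w24c.png",cv2.resize(im[0:260,130:390],None,fx=2,fy=2))
E
```

```text
43.7 [ 520.9 -261.    30.9] rpy [-89.9   0.2 -93.2] F [-8.   4.1 18.4] gap 15.2
[262. 175.] [ 523.4 -230.7  141.4   16.4   86.8] tool [-30.3   0.8] (247, 65, 30, 227)
[262. 334.] [ 516.  -346.3   38.8   17.6   86. ] tool [85.6 -0.2] (249, 320, 24, 37)
```

View pics/w24c.png

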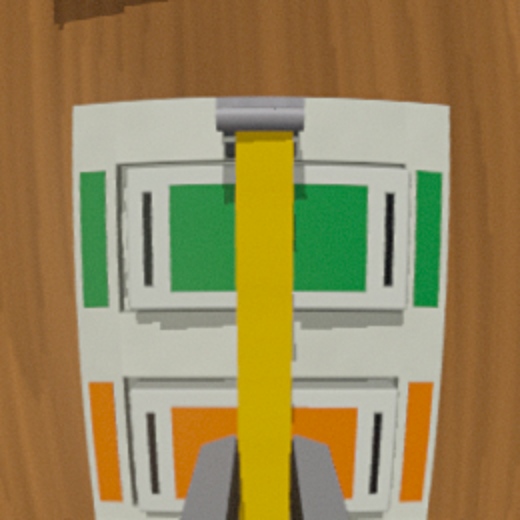

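play_rows:
  series:
    - [[0, 0, 0], 0, 0.6]
    - [[0, 0, 0], 0, 0.6]
    - [[0, 0, 0], 0, 0.6]
    - [[0, -0.02, 0], 0, 0.6]
    - [[0, -0.06, 0], 0, 0.6]
    - [[0, -0.1, 0], 0, 0.6]
    - [[0, -0.14, 0], 0, 0.6]
    - [[0.01, -0.17, 0], -0.1, 0.6]
    - [[0.04, -0.17, 0], -0.25, 0.6]
    - [[0.08, -0.17, 0], -0.4, 0.6]
    - [[0.1, -0.17, 0], -0.4, 0.6]
    - [[0.1, -0.17, 0], -0.4, 0.6]
    - [[0.1, -0.17, 0], -0.4, 0.6]

```text
clock: 45.05
eef_pos: [515.0, -361.0, 200.1]
eef_rot: [-1.568, 0.003, -1.227]
wrist_force: [-1.1, 0.1, 1.2]
finger_gap: 37.6
```

```bash
python3 - <<'E'
from h import *
st(); im,p=grab("wrist","w25")
for c in blobs(im,22,32,130,60,200):
    r=rect(p,c.astype(np.float32),42,True); 
    if r[3]<40: print(cen(c).round(0),r)
cv2.imwrite("pics/w25c.png",im[0:300,60:450,::-1])
print(car(0,0))
E
```

```text
45.05 [ 515.  -361.   200.1] rpy [-89.9   0.2 -70.3] F [-1.1  0.1  1.2] gap 37.6
[296.  98.] [ 521.6 -261.4  202.3   17.5   87. ]
[ 521. -261.]
```

View pics/w25c.png

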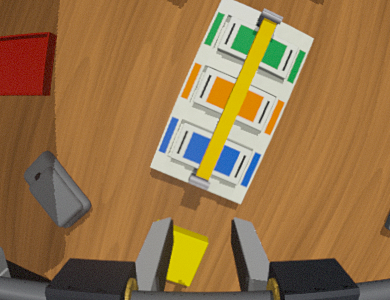

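```bash
python3 - <<'E'
from h import *
print(go(*car(0,-75),70,-93.2),go(*car(0,-75),42,-93.2))
E
```

```text
([-0.0223, 0.1304, 0.0096], 0.4002) ([-0.0222, 0.1584, 0.0095], 0.4002)
```

play_rows:
  series:
    - [[-0.022, 0.02, 0.0095], 0.15, 1]
    - [[-0.022, 0.05, 0.0095], 0.3, 1]
    - [[-0.022, 0.08, 0.0095], 0.4, 1]
    - [[-0.022, 0.11, 0.0095], 0.4, 1]
    - [[-0.022, 0.14, 0.0095], 0.4, 1]
    - [[-0.022, 0.15, 0.0095], 0.4, 1]
    - [[-0.022, 0.155, 0.0095], 0.4, 1]
    - [[-0.022, 0.158, 0.0095], 0.4, 1]
    - [[-0.022, 0.159, 0.0095], 0.4, 1]
    - [[-0.022, 0.159, 0.0095], 0.4, 1]

```text
clock: 46.1
eef_pos: [517.3, -336.3, 42.3]
eef_rot: [-1.568, 0.003, -1.626]
wrist_force: [-0.1, 0.1, 0.4]
finger_gap: 0.4
```

play_rows:
  series:
    - [[0, -0.01, 0], 0, 1]
    - [[0, -0.05, 0], 0, 1]
    - [[0, -0.1, 0], 0, 1]
    - [[0, -0.15, 0], 0, 1]
    - [[0.04, -0.16, 0], 0, 1]
    - [[0.08, -0.16, 0], 0, 1]
    - [[0.08, -0.16, 0], 0, 1]

```text
clock: 46.8
eef_pos: [511.3, -420.3, 203.4]
eef_rot: [-1.567, 0.001, -1.63]
wrist_force: [-0.9, 0.3, -0.8]
finger_gap: 0.4
```

```bash
python3 - <<'E'
from h import *
st(); im,p=grab("wrist","w26")
for c in blobs(im,22,32,130,60,200):
    r=rect(p,c.astype(np.float32),42,True); 
    if r[3]<40: print(cen(c).round(0),r)
a=np.deg2rad(-3.2)
# profile along bar axis: world points at z=42 -> sample brightness/saturation
R,_=cv2.Rodrigues(p["rvec"])
h=cv2.cvtColor(im,cv2.COLOR_RGB2HSV)
for sg in(1,-1):
    o=[]
    for Y in range(92,118,2):
        P=R@np.r_[car(0.4,sg*Y),45 if Y>101 else 42]+p["tvec"]; th=np.arctan2(np.hypot(P[0],P[1]),P[2]); u=P[:2]/np.hypot(P[0],P[1])*th*p["K"][0,0]+p["K"][:2,2]
        u=u.round().astype(int); o.append((Y,h[u[1],u[0],1].item(),h[u[1],u[0],2].item()))
    print(sg,o)
t=cv2.imread("pics/t2.png")[:,:,::-1]; t0=cv2.imread("pics/top0.png")[:,:,::-1]; n,pt=grab("top","t3")
d=cv2.absdiff(n,t0.copy()).max(2); 
for nm,(x,y,w,hh) in dict(tape=(183,107,24,24),screw=(92,145,22,75),stapler=(72,228,58,26),notes=(415,168,34,32)).items(): print(nm,d[y:y+hh,x:x+w].mean().round(1),(d[y:y+hh,x:x+w]>60).sum())
for c in blobs(n,174,4,130,60,100): print("red",cen(c).round(1))
E
```

```text
46.8 [ 511.3 -420.3  203.4] rpy [-89.8   0.  -93.4] F [-0.9  0.3 -0.8] gap 0.4
[261.  62.] [ 520.  -286.8  149.4   16.    86.6]
[320. 346.] [ 588.6 -704.1  107.1   32.8   -4.3]
1 [(92, 154, 91), (94, 165, 122), (96, 165, 133), (98, 165, 142), (100, 156, 119), (102, 168, 126), (104, 169, 122), (106, 77, 43), (108, 32, 32), (110, 31, 25), (112, 60, 30), (114, 15, 34), (116, 85, 33)]
-1 [(92, 255, 222), (94, 255, 225), (96, 255, 223), (98, 255, 223), (100, 165, 186), (102, 41, 131), (104, 4, 191), (106, 4, 186), (108, 8, 163), (110, 3, 170), (112, 9, 114), (114, 20, 163), (116, 71, 140)]
tape 3.3 0
screw 3.5 0
stapler 3.6 0
notes 48.9 388
red [187.5 267.8]
red [267.1 182.9]
red [100.4 198.4]
red [105.4  61.1]
red [307.5 236.8]
```

```bash
python3 -c "
from h import *
im,p=grab('top','t4')
for c in blobs(im,22,32,110,40,100): print(cen(c).round(1),rect(p,c,22))
print(manip.sign_off())"
```

```text
[40.5 95.5] [762.9 699.7 349.2 194.8  -5.5]
[426.2 182.2] [ 514.8 -469.5   75.6   62.5   -2.1]
[355.1 179.8] [ 522.6 -264.9  199.8   17.9   86.5]
the job is handed in; nothing more can be done
None
```

I finished the job and handed it in at about 47 s on the robot's clock; the hand-in gave no verdict.

- **Old drive:** the red-labelled drive, which was in the orange bay, now lies flat and label up in the middle-sized red bin.
- **New drives:** all three were there. I tipped each one out of the tray and laid it label up in the bay of its own colour. Pressing each with the closed fingers stopped at 24.1 mm against 24 mm expected, so all three are home. That pressing took 23–30 N.
- **Corrections while placing:** the blue drive first rested on the far rim of its bay, so I shifted it back about 5 mm. I shifted the orange one by 2 mm. The green one sits about 2 mm towards the far end of its bay.
- **Bar:** it had been knocked aside, so I found it again and snapped it in. Its centre then measured (521.6, −261.4) mm against (521, −261) for the carrier.
- **Clips:** the picture shows the left lip over the bar's end. For the right end I had picture readings and a probe there, which met nothing at 42.3 mm. So the bar is not standing high there, and the lip looks closed to within about 2 mm.
- **Bystanders:** the tape, screwdriver and stapler matched the first picture, and the glue stick's position was unchanged. The note block's picture comparison differed. It was partly hidden and shaded by the arm, and I never touched it. I did not measure the mouse at the end, but nothing went near it.

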